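# Turn a painted cover over in a clamshell turnover jig

## Robot

A 7-joint arm with a two-finger parallel gripper is mounted at the origin on a cart in front of the work surface, level with it; the furniture and walls round the work are solid. World frame = base frame: x ahead of the robot, y to its left, z up, the work surface at z = 0. Lengths are in m, angles in rad, forces in N, time in s.
With the tool pointing down it reaches from about 0.425 to 0.825 m from the base axis. Payload 3.6 kg.
Tool frame: the origin (TCP) lies on the centre line of the jaws, within the pads' length; the fingertips stand 22 mm ahead of it and the grasp point (between the pads) lies 3 mm ahead of it; z points along the fingers, x is the direction in which the jaws open and shut, and the axes are right-handed (so a half turn about z gives the same grasp; the last joint's range is limited). The gripper opens to 93 mm and grips with 3 to 60 N. Pads are 15 mm wide; open, the fingers measure 128 mm over their backs; the gripper's body (75 mm by 188 mm) begins 65 mm behind the grasp point.
Start: joints at [1.103, 0.615, -0.013, 1.423, 0.008, 1.103, -0.04], TCP at [0.277, -0.588, 0.241] pointing down, gripper open.
Joint ranges: [-3.12, 3.12], [-0.3, 2.06], [-1.34, 1.32], [0.26, 2.42], [-1.36, 4.5], [0.01, 1.98], [-2.84, 2.84]. Speed limits (rad/s): [2.79, 2.79, 3.14, 3.14, 3.14, 3.14, 3.14].

## Interface

Orientations are given as a unit quaternion [x, y, z, w].
In Python, from workcell import arm, eyes gives the robot as it stands.
- The arm moves only by the tool play_rows, never from a script. Its argument "targets" is a list of rows, each a list of 3 entries, a list of its own where there are three numbers: the shift along the tool's x, y, z in units of 0.75 m (1.0 is 0.75 m), then the turn about the tool's z in units of 30 degrees (1.0 is 30 degrees), then the opening, from -1 (shut) to 1 (fully open). In form: [[[dx, dy, dz], roll, claw], ...]. A call has exactly 5 rows; each row is the pose to reach, as a shift and turn from the pose commanded when the call began, along the tool's axes at that moment; what a row does not reach only later rows make up. A row lasts 1/12 s, in which the tool goes at most 41.7 mm and 7.16 degrees, less where a joint would pass 70% of its speed; a pose out of reach is approached as far as the arm can. A call with a number of a shift or a turn outside -1 to 1 is refused whole. A call with a gripper value outside its range is refused whole. The fingers move at their own pace and stop on an object; "force" is the grip in N (left out, the last holds). Time passes only in rows, so rows that repeat a pose let the fingers close, or fill a call up. It gives the time, the measured TCP pose, the force and the opening at its end, in the units of the state.
- arm.get_state(): the state, without advancing time (a new reading comes with each control period).
- eyes.snapshot(name): name is "scene" or "top" or "wrist"; returns a dict with "pixels" (420x560x3 uint8, red, green, blue), "range_z" (420x560 float32, m along the optical axis (not along the pixel's ray), 0 where there is no reading), "fx", "fy", "cx", "cy" (pixels), "dist_coeffs" ([k1, k2, p1, p2, k3] as OpenCV has them; the pictures are not rectified), "extrinsics" (4x4, takes a point from camera to world coordinates). Camera axes: x right, y down, z forward; pixel columns grow to the right and rows downward; lengths in m; the calibration is good to about 2 mm. A picture is of the moment at which its call begins.
- arm.sign_off(): hands the job in, once; it reports no verdict.
The state is a dict: "time_s": time; "qpos": joint angles; "dq": joint speeds; "tau": joint torques, N m; "ee_pos": TCP position; "orientation": TCP orientation; "wrist_force": force on the tool from outside, world axes, zero at the start; "moment": the same for the moment, N m; "gripper_width": finger opening in m.
Only numpy, scipy, OpenCV 4.12 (cv2) and the standard library are available. Lean on these libraries where they do the work, as an engineer would, in place of code of your own. Each camera call takes 0.05 s, during which the arm holds its last target.

## Task

Turn the red cover over with the hinged turnover jig, so that its grey ribbed back can be sprayed: fold the empty leaf (blue grip) right over onto the cover, then swing the closed pair over together, with the cover held between the leaves, until the blue-grip leaf is fully down on its own side again. Then fold the orange-grip leaf back fully open on its own side, leaving the cover lying back-up in the blue-grip leaf. Do not touch the cover with the robot or let it fall, and leave the jar and the two bottles where they stand.

Things in the scene. Friction and masses are not known exactly. Their poses are not given: they have to be found in the camera images.
- turnover_jig: Fixed jig: a plywood board 176 x 190 mm on feet (its top 34 mm high) with a hinge line 60 mm above the table, and two shallow aluminium trays (leaves) that open like a book. Origin: on the table under the middle of the hinge line; x along the hinge, z up; loaded leaf starts on the +y side, empty leaf on the -y side. Brackets 70 mm high stand at x = +-75 mm.
- hinge_mid (a point): The middle of the hinge line, 60 mm above the table; both leaves turn about the jig's x axis through it.
- loaded_leaf (a joint): Angle of the leaf with the orange grip, which holds the cover at first: 0 = lying open, level, on the jig's +y side; pi = folded over, level, onto the -y side (end stops at both). It stays at any angle where it is left: turning it takes about 0.2 N m plus its weight (0.13 kg); a free leaf will not fall. A pinched grip may creep a little in the fingers on the way, so check this angle at the end of a swing.
- empty_leaf (a joint): Angle of the leaf with the blue grip, same build and stiffness: 0 = lying open, level, on the jig's -y side; pi = folded over, level, onto the +y side (end stops at both). It starts between 0 and 0.7.
- loaded_leaf_grip (a point): Centre of the loaded leaf's orange barrel grip: 22 mm diameter, 30 mm long, axis along the hinge, flat ends; on a 9 mm stem, 120 mm from the hinge line in the mating plane (60 mm high at joint 0 and pi), 45 mm to the +x side of the hinge's middle. Leaf body ends 100 mm from the hinge line. Pinched on its flat ends it pivots between the fingers, so a downward gripper can carry it the whole half circle.
- empty_leaf_grip (a point): Centre of the empty leaf's blue barrel grip: same build, 120 mm from the hinge line, 45 mm to the -x side of the hinge's middle. With both leaves on one side the two grips are 60 mm clear of each other along the hinge.
- loaded_leaf_pocket (a point): Centre of the felt floor of the loaded leaf's pocket; axes those of the leaf (at joint 0 those of the jig). Pocket 114 x 70 mm, 12 mm deep, its floor 12.5 mm below the hinge line at joint 0, its centre 51 mm from the hinge line; floor 5 mm thick. The leaf is 128 mm long along the hinge.
- empty_leaf_pocket (a point): The same point of the empty leaf's pocket (same size; axes those of the jig at joint 0). Closed on each other the two pockets leave 25 mm for the 24 mm cover, so the leaves push each other only through the cover.
- cover: The part: a cover 110 x 66 x 24 mm, 0.12 kg, glossy red domed outside, grey ribbed back. Origin: centre of its grey back; z points from the back to the red face (up at the start, when it lies in the loaded leaf's pocket with 2 mm play all round, its upper half standing out). Long side along the hinge line.
- siphon_jar: Bystander: glass jar with a siphon lid, 34 mm diameter, 72 mm high; origin centre of its base.
- paint_red: Bystander: red paint bottle, 36 mm diameter, 96 mm high; origin centre of its base.
- paint_grey: Bystander: grey paint bottle, 34 mm diameter, 102 mm high; origin centre of its base.

How it is judged:
By the outcome, as a careful person would: the job done as asked, in the order asked, and still so for the second after the job is handed in, with the robot touching nothing.
It also fails if it takes over 67 s, if anything falls off the work surface, if the arm or the gripper's body presses on something with over 40 N, if the wrist force passes 120 N, or if a joint passes its speed limit or range.

## Working session

There is one attempt and no reset: what is moved stays moved. The work goes in short steps, Python scripts to look and compute and a tool call to move; the robot and the scene stay as the last step left them, time stands still between calls to the robot, and variables do not carry over. Pictures are saved under pics/ and viewed, and the job is handed in when it is done.

Besides the shell and the picture viewer there is one more tool, called after "Request:" as name(argument=value, ...), one argument or row to a line, values as JSON. play_rows: Moves the arm, as the interface text tells. Its arguments: {"type":"object","properties":{"targets":{"type":"array"},"force":{"type":"number"}},"required":["targets"]}

```bash
ls; mkdir -p pics
python3 - <<'E'
from workcell import arm, eyes
import cv2
print(arm.get_state())
for n in ["scene","top"]:
    s=eyes.snapshot(n); cv2.imwrite(f"pics/{n}0.png",s["pixels"][:,:,::-1]); print(n,s["fx"],s["cx"],s["dist_coeffs"],s["extrinsics"])
E
```

```text
pics
{'time_s': 0.0, 'qpos': array([ 1.10351291,  0.61590342, -0.01261737,  1.42488852,  0.00814361,
        1.10340164, -0.04041242]), 'dq': array([ 0.00254819,  0.00013544, -0.00091211,  0.00115182,  0.00146162,
        0.00034416, -0.00061274]), 'tau': array([-1.02808006e-04, -4.58931756e+01,  2.08597840e-01, -1.65741241e+01,
       -6.11917907e-02,  2.04284198e-02,  2.28304025e-04]), 'ee_pos': array([ 0.27700641, -0.58720707,  0.23949481]), 'orientation': array([ 8.44604413e-01, -5.35389354e-01, -1.09648833e-03, -6.50695611e-04]), 'wrist_force': array([ 0.16820535,  0.1727399 , -0.32545285]), 'moment': array([-0.05174276,  0.01219043, -0.02437642]), 'gripper_width': 0.0930212553677273}
scene 387.7588101458685 280.5644694676323 [-0.10507567  0.          0.          0.          0.        ] [[-0.8796009  -0.35483155  0.31685459  0.35263592]
 [-0.47559422  0.64108299 -0.60234769  0.33757243]
 [ 0.01060187 -0.68051978 -0.73265301  0.6946766 ]
 [ 0.          0.          0.          1.        ]]
top 492.5989971793636 278.0991978702057 [0.06279447 0.         0.         0.         0.        ] [[ 0.01967855 -0.99714194  0.07294315  0.51532593]
 [-0.99974256 -0.01880065  0.01270266 -0.18248093]
 [-0.01129497 -0.07317435 -0.9972552   1.09528278]
 [ 0.          0.          0.          1.        ]]
```

View pics/scene0.png

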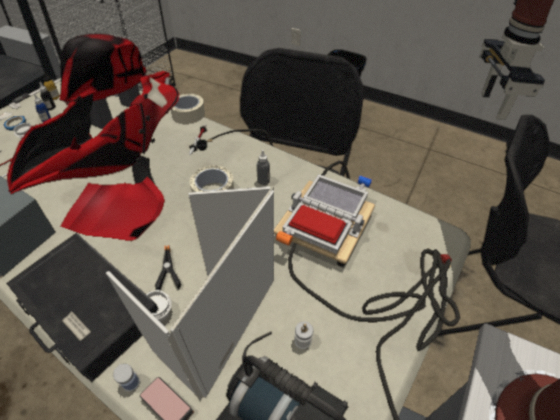

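View pics/top0.png

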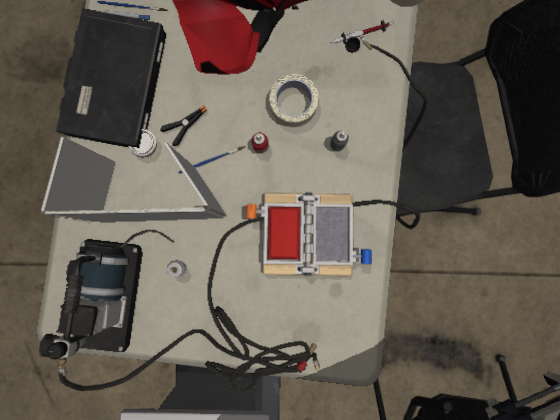

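The top view shows the jig centred near (308,234), the orange grip at (250,212), the blue grip at (366,257), and a panel ending at (222,213) close to the orange side. Next I'll measure these.

```bash
cat > h.py <<'E'
import numpy as np, cv2
from workcell import arm, eyes
def K(s): return np.array([[s["fx"],0,s["cx"]],[0,s["fy"],s["cy"]],[0,0,1.]])
def ray(s,uv):
    p=cv2.undistortPoints(np.array(uv,float).reshape(-1,1,2),K(s),np.array(s["dist_coeffs"])).reshape(-1,2)
    return np.c_[p,np.ones(len(p))]
def plane(s,uv,z):
    E=s["extrinsics"]; d=ray(s,uv)@E[:3,:3].T; o=E[:3,3]
    return o+d*((z-o[2])/d[:,2])[:,None]
def depth(s,uv):
    E=s["extrinsics"]; uv=np.array(uv).reshape(-1,2); z=s["range_z"][np.round(uv[:,1]).astype(int),np.round(uv[:,0]).astype(int)]
    return (ray(s,uv)*z[:,None])@E[:3,:3].T+E[:3,3]
def cloud(s):
    h,w=s["range_z"].shape; u,v=np.meshgrid(np.arange(w),np.arange(h)); return depth(s,np.c_[u.ravel(),v.ravel()]).reshape(h,w,3)
def mask(s,name):
    hsv=cv2.cvtColor(s["pixels"],cv2.COLOR_RGB2HSV); H,S,V=cv2.split(hsv)
    if name=="orange": return (H>7)&(H<16)&(S>180)&(V>120)
    if name=="blue": return (H>100)&(H<125)&(S>150)&(V>80)
    if name=="red": return ((H<6)|(H>174))&(S>150)&(V>80)
def blobs(s,name,mn=15):
    n,l,st,c=cv2.connectedComponentsWithStats(mask(s,name).astype(np.uint8)); 
    return [(c[i],st[i],l==i) for i in range(1,n) if st[i][4]>=mn]
E
python3 - <<'E'
from h import *
np.set_printoptions(precision=4,suppress=True)
for n in ["top","scene"]:
    s=eyes.snapshot(n); P=cloud(s)
    for c in ["orange","blue","red"]:
        for ce,st,m in blobs(s,c):
            p=P[m]; p=p[np.isfinite(p).all(1)]
            print(n,c,ce,st,"med",np.median(p,0),"lo",np.percentile(p,3,0),"hi",np.percentile(p,97,0))
    if n=="top":
        for uv in [(308,197),(308,271),(308,234),(333,234),(351,234),(222,213),(215,208),(176,268),(260,141),(341,138),(340,258)]: print(uv,depth(s,[uv])[0])
        Z=P[:,:,2]; cv2.imwrite("pics/h0.png",np.clip(Z*800,0,255).astype(np.uint8))
        im=s["pixels"][120:300,150:400,::-1]; cv2.imwrite("pics/tc0.png",cv2.resize(im,None,fx=3,fy=3,interpolation=cv2.INTER_CUBIC))
        # panel
        for v in range(140,222,8):
            print(v,[int(z*1000) for z in Z[v,140:232:6]])
E
```

```text
top orange [250.9022 210.587 ] [247 205   9  13  92] med [ 0.581  -0.113   0.0693] lo [ 0.5664 -0.1215  0.0644] hi [ 0.5915 -0.1043  0.0734]
top blue [124.       4.3529] [116   3  17   3  17] med [1.0436 0.1866 0.0083] lo [1.0414 0.1702 0.0041] hi [1.0457 0.2041 0.0116]
top blue [205.5484 161.4839] [195 157  23  10  31] med [ 0.6904 -0.0043  0.0067] lo [ 0.6826 -0.0275  0.0031] hi [0.7028 0.0159 0.0103]
top blue [365.7951 256.1639] [361 250  10  13 122] med [ 0.4904 -0.3514  0.0755] lo [ 0.4784 -0.3602  0.069 ] hi [ 0.5029 -0.3429  0.0789]
top red [217.5393  34.2052] [ 173    0   87   74 4465] med [ 0.9753 -0.028   0.021 ] lo [ 0.9013 -0.1076 -0.0002] hi [1.0412 0.0559 0.0493]
top red [372.2766  28.234 ] [363  25  20   8  47] med [ 0.9954 -0.3697  0.0174] lo [ 0.9869 -0.3899  0.0132] hi [ 1.0027 -0.3508  0.0214]
top red [260.9701 143.8507] [252 137  16  11  67] med [ 0.7224 -0.1327  0.0599] lo [ 0.7163 -0.1429  0.0523] hi [ 0.7349 -0.1128  0.0652]
top red [283.7204 232.5431] [ 268  207   32   52 1613] med [ 0.5346 -0.1824  0.0711] lo [ 0.485  -0.2124  0.0628] hi [ 0.5865 -0.1518  0.0
[... 2351 characters left out ...]
ene red [ 58.3281 113.    ] [ 15  87  81  68 317] med [ 1.1659 -0.0941  0.2049] lo [ 1.1295 -0.2415  0.1461] hi [1.2872 0.0579 0.2189]
scene red [ 61.0293 159.3751] [   8  117  112   76 1738] med [1.0394 0.0298 0.1868] lo [ 1.0077 -0.1172  0.1574] hi [1.123  0.1172 0.2033]
scene red [114.7622 209.1419] [  62  177  102   63 4243] med [ 0.9889 -0.0183  0.0228] lo [ 0.9037 -0.1043  0.0003] hi [1.0662 0.0618 0.0562]
scene red [317.5211 223.7817] [ 289  206   56   37 1159] med [ 0.5323 -0.1741  0.0703] lo [ 0.485  -0.2057  0.0624] hi [ 0.5832 -0.1501  0.0729]
scene red [444.6667 256.8788] [441 255   9   5  33] med [ 0.269  -0.2203  0.068 ] lo [ 0.2625 -0.2265  0.0616] hi [ 0.2754 -0.2146  0.0721]
```

View pics/tc0.png

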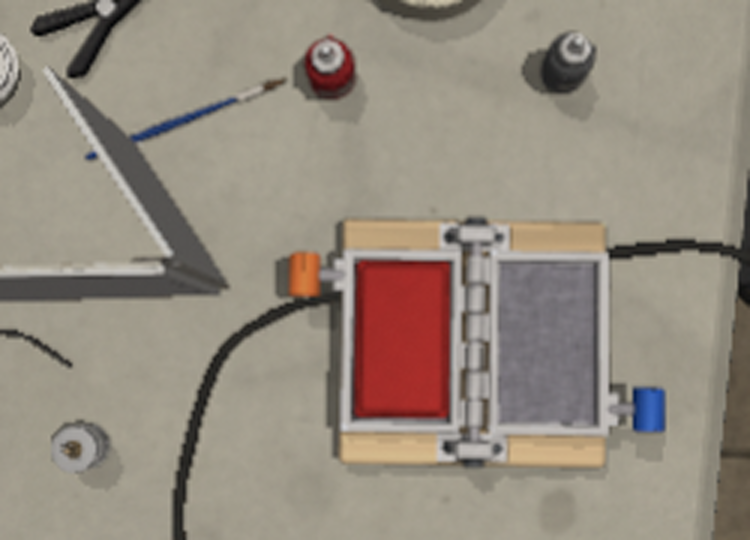

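Run:
```python
from h import *
np.set_printoptions(precision=4,suppress=True)
s=eyes.snapshot("top"); P=cloud(s)
b=max([x for x in blobs(s,"red") if x[1][1]>200],key=lambda x:x[1][4])
def rect(pts): 
    r=cv2.minAreaRect((pts[:,:2]*1000).astype(np.float32)); return r
v,u=np.nonzero(b[2]); print("cover",rect(plane(s,np.c_[u,v],0.070)))
# wood board, by colour, z~34mm
hsv=cv2.cvtColor(s["pixels"],cv2.COLOR_RGB2HSV)
m=(hsv[...,0]>8)&(hsv[...,0]<22)&(hsv[...,1]>75)&(hsv[...,2]>130); m[:, :262]=0; m[:190]=0; m[278:]=0; m[:,356:]=0
v,u=np.nonzero(m); q=plane(s,np.c_[u,v],0.034); print("board",len(u),rect(q), np.median(P[m][:,2]))
# leaf frames + brackets above 55mm in region
for n,z in [("orange",.068),("blue",.073)]:
    bb=[x for x in blobs(s,n) if x[1][1]>200][0]; print(n,plane(s,[bb[0]],z))
# panel
X=P[...,0];Y=P[...,1];Z=P[...,2]
mm=(Z>0.12)&(Z<.3)&(X>0.3)&(X<.75)&(Y>-.2)&(Y<0.3)
p=P[mm]; print("panel miny",p[np.argsort(p[:,1])[:8]])
s=eyes.snapshot("scene");P2=cloud(s);X,Y,Z=[P2[...,i] for i in range(3)]
mm=(Z>0.03)&(Z<.3)&(X>0.5)&(X<.7)&(Y>-.095)&(Y<0.1)
p=P2[mm]; print("panel miny",p[np.argsort(p[:,1])[:8]])
for n,z in [("orange",.066),("blue",.071)]:
    bb=[x for x in blobs(s,n) if x[1][1]>100][0]; print(n,plane(s,[bb[0]],z))
```

```text
cover ((535.6549072265625, -181.76089477539062), (105.9894790649414, 64.32012939453125), 0.9384191036224365)
board 1188 ((534.6402587890625, -232.76983642578125), (173.84922790527344, 187.85545349121094), 0.24810917675495148) 0.034091079863627916
orange [[ 0.5801 -0.1128  0.068 ]]
blue [[ 0.4902 -0.3518  0.073 ]]
panel miny [[ 0.5716 -0.0576  0.1694]
 [ 0.5716 -0.0574  0.1384]
 [ 0.5713 -0.0571  0.2554]
 [ 0.5712 -0.0571  0.2313]
 [ 0.5712 -0.0567  0.2034]
 [ 0.5712 -0.0565  0.175 ]
 [ 0.5712 -0.0564  0.1451]
 [ 0.5711 -0.0554  0.232 ]]
panel miny [[ 0.5393 -0.0674  0.0305]
 [ 0.54   -0.0641  0.0307]
 [ 0.5366 -0.062   0.0323]
 [ 0.532  -0.0619  0.0322]
 [ 0.536  -0.0609  0.0305]
 [ 0.5338 -0.0609  0.0322]
 [ 0.5268 -0.0607  0.0303]
 [ 0.5284 -0.0595  0.0307]]
orange [[ 0.5797 -0.1093  0.066 ]]
blue [[ 0.4911 -0.3504  0.071 ]]
```

Request:
play_rows(
  targets=[
    [[-0.016,-0.04,0],-0.2,1],
    [[-0.033,-0.08,0],-0.4,1],
    [[-0.05,-0.12,0],-0.6,1],
    [[-0.066,-0.16,0],-0.8,1],
    [[-0.082,-0.196,0],-1,1],
  ],
  force=40,
)

```text
time_s: 0.72
ee_pos: [0.3856, -0.4678, 0.2408]
orientation: [0.955, -0.296, 0.0, -0.0]
wrist_force: [0.7, 0.3, -0.6]
gripper_width: 0.0928
```

Request:
play_rows(
  targets=[
    [[0.005,-0.042,0],-0.2,1],
    [[0.011,-0.084,0],-0.4,1],
    [[0.016,-0.126,0],-0.6,1],
    [[0.022,-0.168,0.02],-0.8,1],
    [[0.027,-0.21,0.053],-1,1],
  ],
)

```text
time_s: 1.13
ee_pos: [0.4932, -0.3516, 0.2034]
orientation: [0.999, -0.039, 0.003, 0.002]
wrist_force: [0.6, -0.9, 0.0]
gripper_width: 0.0928
```

Request:
play_rows(
  targets=[
    [[0,0,0.02],-0.085,1],
    [[0,0,0.04],-0.171,1],
    [[0,0,0.06],-0.171,1],
    [[0,0,0.08],-0.171,1],
    [[0,0,0.08],-0.171,1],
  ],
)

```text
time_s: 1.55
ee_pos: [0.4885, -0.3507, 0.1378]
orientation: [1.0, 0.003, -0.003, -0.002]
wrist_force: [-0.2, 0.6, 0.0]
gripper_width: 0.093
```

Run:
```python
from h import *
np.set_printoptions(precision=4,suppress=True)
st=arm.get_state(); print(st["ee_pos"],st["orientation"],st["qpos"],st["wrist_force"])
from scipy.spatial.transform import Rotation as R
print(R.from_quat(st["orientation"]).as_matrix())
s=eyes.snapshot("wrist"); cv2.imwrite("pics/w1.png",s["pixels"][:,:,::-1]); print(s["extrinsics"])
P=cloud(s)
for ce,t,m in blobs(s,"blue"):
    if t[4]>100: print(ce,t,np.nanmedian(P[m],0),np.percentile(P[m],3,0),np.percentile(P[m],97,0), plane(s,[ce],.07))
s=eyes.snapshot("scene"); cv2.imwrite("pics/s1.png",s["pixels"][:,:,::-1])
```

```text
[ 0.4885 -0.3507  0.1378] [ 1.      0.0034 -0.0028 -0.0017] [ 0.7702  0.6708 -0.3024  1.6766  0.2513  0.8392  0.3663] [-0.2236  0.5648  0.0202]
[[ 1.      0.0068 -0.0056]
 [ 0.0068 -1.      0.0033]
 [-0.0055 -0.0034 -1.    ]]
[[ 1.      0.0064 -0.0032  0.4875]
 [ 0.0054 -0.9689 -0.2473 -0.2828]
 [-0.0047  0.2473 -0.9689  0.2825]
 [ 0.      0.      0.      1.    ]]
[291.5537 231.161 ] [ 272  218   40   27 1062] [ 0.4914 -0.3518  0.0758] [ 0.4778 -0.3626  0.0694] [ 0.5045 -0.3446  0.0779] [[ 0.4912 -0.3541  0.07  ]]
```

View pics/w1.png

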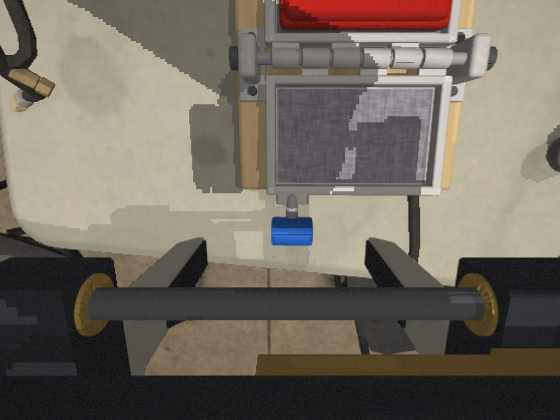

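View pics/s1.png

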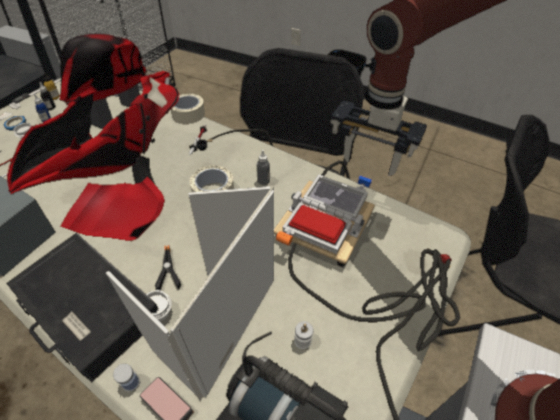

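The wrist view shows the blue grip at (292,231), centred between the open fingers. The camera looks from the +y side of the tool, so I'll check how far the gripper's body really extends on that side, because the panel is near.

Run:
```python
from h import *
np.set_printoptions(precision=3,suppress=True)
t=arm.get_state()["ee_pos"]
for n in ["scene","top"]:
    s=eyes.snapshot(n);P=cloud(s)
    cv2.imwrite(f"pics/{n}2.png",cv2.resize(s["pixels"][90:310,230:460,::-1] if n=="top" else s["pixels"][70:220,290:460,::-1],None,fx=3,fy=3))
    d=P-t
    for z0 in np.arange(-.02,.30,.03):
        m=(np.abs(d[...,0])<.13)&(np.abs(d[...,1])<.15)&(d[...,2]>z0)&(d[...,2]<z0+.03)&(P[...,2]>.12)
        if m.sum()>5: print(n,round(z0,3),m.sum(),np.percentile(d[m],2,0),np.percentile(d[m],98,0))
```

```text
scene -0.02 155 [-0.062 -0.005 -0.019] [0.059 0.012 0.009]
scene 0.01 196 [-0.064 -0.005  0.011] [0.061 0.011 0.04 ]
scene 0.04 117 [-0.086 -0.004  0.041] [0.083 0.037 0.07 ]
scene 0.07 1076 [-0.088 -0.024  0.072] [0.084 0.038 0.1  ]
scene 0.1 1281 [-0.092 -0.03   0.101] [0.089 0.035 0.128]
scene 0.13 435 [-0.042 -0.023  0.131] [0.028 0.038 0.16 ]
scene 0.16 555 [-0.035 -0.004  0.16 ] [0.031 0.037 0.189]
scene 0.19 554 [-0.034  0.003  0.191] [0.031 0.036 0.219]
scene 0.22 605 [-0.033  0.006  0.221] [0.035 0.035 0.248]
scene 0.25 608 [-0.04  -0.014  0.251] [0.04  0.049 0.279]
scene 0.28 932 [-0.057  0.023  0.281] [0.049 0.057 0.309]
top -0.02 10 [-0.055 -0.004 -0.012] [0.046 0.01  0.009]
top 0.01 7 [ 0.044 -0.007  0.015] [0.046 0.004 0.039]
top 0.04 23 [-0.086  0.013  0.051] [0.081 0.037 0.07 ]
top 0.07 669 [-0.08  -0.03   0.073] [0.076 0.037 0.099]
top 0.1 995 [-0.091 -0.031  0.101] [0.09  0.036 0.109]
top 0.13 111 [-0.041  0.024  0.142] [0.026 0.038 0.16 ]
top 0.16 156 [-0.022  0.02   0.16 ] [0.028 0.038 0.189]
top 0.19 18 [-0.007  0.03   0.19 ] [0.019 0.036 0.201]
top 0.22 10 [0.033 0.025 0.226] [0.039 0.028 0.23 ]
top 0.28 313 [-0.038 -0.036  0.284] [0.047 0.057 0.31 ]
```

View pics/scene2.png

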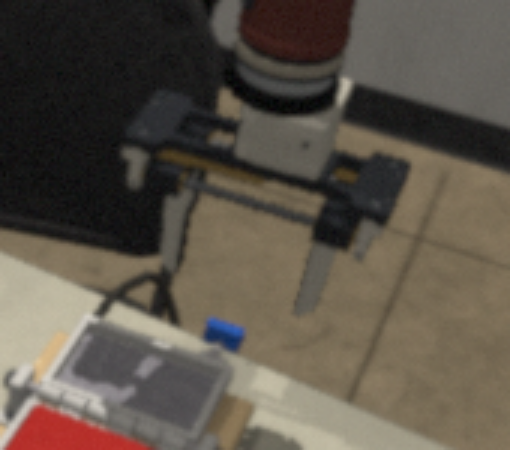

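View pics/top2.png

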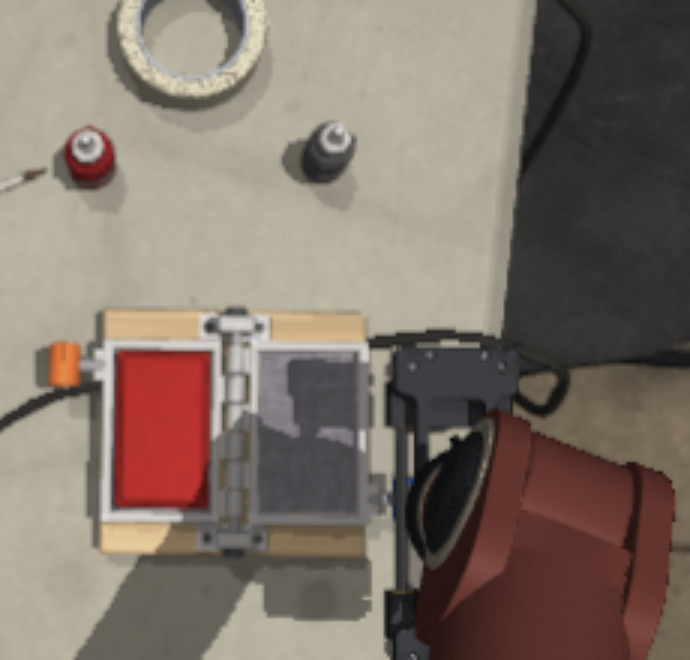

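The body is only ±38 mm across, with no camera housing, which leaves about 17 mm to the panel. The path is clear, so I'll descend onto the blue grip.

Request:
play_rows(
  targets=[
    [[0.003,0.002,0.02],0,0.4],
    [[0.003,0.002,0.04],0,0.2],
    [[0.003,0.002,0.06],0,0.2],
    [[0.003,0.002,0.08],0,0.2],
    [[0.003,0.002,0.08],0,0.2],
  ],
)

```text
time_s: 2.17
ee_pos: [0.4916, -0.3526, 0.0794]
orientation: [1.0, 0.003, -0.001, -0.001]
wrist_force: [-0.3, 0.4, -0.5]
gripper_width: 0.0646
```

Request:
play_rows(
  targets=[
    [[0,0,0.003],0,0],
    [[0,0,0.003],0,-0.6],
    [[0,0,0.003],0,-1],
    [[0,0,0.003],0,-1],
    [[0,0,0.003],0,-1],
  ],
  force=40,
)

```text
time_s: 2.58
ee_pos: [0.4931, -0.3534, 0.0796]
orientation: [1.0, 0.003, 0.001, 0.0]
wrist_force: [-0.9, -0.5, 1.4]
gripper_width: 0.0307
```

Request:
play_rows(
  targets=[
    [[0,0,0],0,-1],
    [[0,0,0],0,-1],
    [[0,0,0],0,-1],
    [[0,0,0],0,-1],
    [[0,0,0],0,-1],
  ],
)

```text
time_s: 3.0
ee_pos: [0.4926, -0.3534, 0.0789]
orientation: [1.0, 0.003, -0.0, 0.0]
wrist_force: [-0.6, -1.2, 2.0]
gripper_width: 0.0295
```

Run:
```python
from h import *
st=arm.get_state(); print(st["time_s"],st["ee_pos"],st["orientation"],st["wrist_force"],st["gripper_width"])
s=eyes.snapshot("wrist"); cv2.imwrite("pics/w3.png",s["pixels"][:,:,::-1])
```

```text
3.0 [ 0.49255927 -0.35341927  0.07885918] [ 9.99994914e-01  3.18347749e-03 -3.53813831e-05  1.89949123e-04] [-0.58950082 -1.23113405  2.04802557] 0.029540789717031533
```

View pics/w3.png

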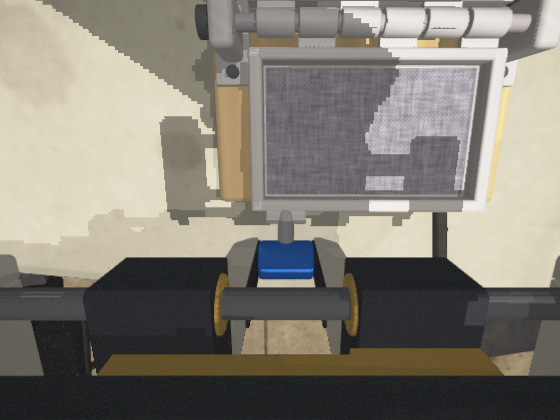

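The fingers hold the blue grip at (285,260), and the width is 29.5 mm, matching the 30 mm barrel. I'll work out the numbers for the arc.

```bash
cat > /tmp/a.py <<'E'
import numpy as np,sys
def tab(A,seq,sg):
    for i in range(0,len(seq),5):
        a=np.radians(A);o=[]
        for t in seq[i:i+5]:
            t_=np.radians(t); o.append([0,round(sg*-.16*(np.cos(a)-np.cos(t_)),3),round(-.16*(np.sin(t_)-np.sin(a)),3)])
        print(seq[i:i+5],o); A=seq[i:i+5][-1]
tab(3.3,[6,11,17,23,29, 35,41,47,53,59, 65,71,77,83,89, 95,101,107,113,119, 125,131,137,143,149, 155,161,167,172,177],1)
print(); tab(0,[2,6,11,16,22, 28,34,40,46,52, 58,64,70,76,82, 88,94,100,106,112, 118,124,130,136,142, 148,154,160,166,172, 175,177,179,180,180],-1)
E
python3 /tmp/a.py
```

```text
[6, 11, 17, 23, 29] [[0, np.float64(-0.001), np.float64(-0.008)], [0, np.float64(-0.003), np.float64(-0.021)], [0, np.float64(-0.007), np.float64(-0.038)], [0, np.float64(-0.012), np.float64(-0.053)], [0, np.float64(-0.02), np.float64(-0.068)]]
[35, 41, 47, 53, 59] [[0, np.float64(-0.009), np.float64(-0.014)], [0, np.float64(-0.019), np.float64(-0.027)], [0, np.float64(-0.031), np.float64(-0.039)], [0, np.float64(-0.044), np.float64(-0.05)], [0, np.float64(-0.058), np.float64(-0.06)]]
[65, 71, 77, 83, 89] [[0, np.float64(-0.015), np.float64(-0.008)], [0, np.float64(-0.03), np.float64(-0.014)], [0, np.float64(-0.046), np.float64(-0.019)], [0, np.float64(-0.063), np.float64(-0.022)], [0, np.float64(-0.08), np.float64(-0.023)]]
[95, 101, 107, 113, 119] [[0, np.float64(-0.017), np.float64(0.001)], [0, np.float64(-0.033), np.float64(0.003)], [0, np.float64(-0.05), np.float64(0.007)], [0, np.float64(-0.065), np.float64(0.013)], [0, np.float64(-0.08), np.float64(0.02)]]
[125, 131, 137, 143, 149] [[0, np.float64(-0.014), np.float64(0.009)], [0, np.float64(-0.027), np.float64(0.019)], [0, np.
[... 1347 characters left out ...]
142] [[0, np.float64(0.015), np.float64(0.007)], [0, np.float64(0.03), np.float64(0.016)], [0, np.float64(0.043), np.float64(0.026)], [0, np.float64(0.055), np.float64(0.037)], [0, np.float64(0.066), np.float64(0.05)]]
[148, 154, 160, 166, 172] [[0, np.float64(0.01), np.float64(0.014)], [0, np.float64(0.018), np.float64(0.028)], [0, np.float64(0.024), np.float64(0.044)], [0, np.float64(0.029), np.float64(0.06)], [0, np.float64(0.032), np.float64(0.076)]]
[175, 177, 179, 180, 180] [[0, np.float64(0.001), np.float64(0.008)], [0, np.float64(0.001), np.float64(0.014)], [0, np.float64(0.002), np.float64(0.019)], [0, np.float64(0.002), np.float64(0.022)], [0, np.float64(0.002), np.float64(0.022)]]
```

Request:
play_rows(
  targets=[
    [[0,-0.001,-0.008],0,-1],
    [[0,-0.003,-0.021],0,-1],
    [[0,-0.007,-0.038],0,-1],
    [[0,-0.012,-0.053],0,-1],
    [[0,-0.02,-0.068],0,-1],
  ],
)

```text
time_s: 3.47
ee_pos: [0.4925, -0.3367, 0.1304]
orientation: [1.0, 0.004, -0.0, -0.001]
wrist_force: [1.9, 0.0, -7.3]
gripper_width: 0.0296
```

Request:
play_rows(
  targets=[
    [[0,-0.009,-0.014],0,-1],
    [[0,-0.019,-0.027],0,-1],
    [[0,-0.031,-0.039],0,-1],
    [[0,-0.044,-0.05],0,-1],
    [[0,-0.058,-0.06],0,-1],
  ],
)

```text
time_s: 3.88
ee_pos: [0.4923, -0.2934, 0.1752]
orientation: [1.0, 0.003, 0.0, -0.0]
wrist_force: [4.1, 0.8, -11.8]
gripper_width: 0.0295
```

Request:
play_rows(
  targets=[
    [[0,-0.015,-0.008],0,-1],
    [[0,-0.03,-0.014],0,-1],
    [[0,-0.046,-0.019],0,-1],
    [[0,-0.063,-0.022],0,-1],
    [[0,-0.08,-0.023],0,-1],
  ],
)

```text
time_s: 4.3
ee_pos: [0.4921, -0.2355, 0.1931]
orientation: [1.0, 0.003, 0.001, 0.002]
wrist_force: [0.2, -4.2, -5.0]
gripper_width: 0.0295
```

Run:
```python
from h import *
st=arm.get_state(); print(st["time_s"],st["ee_pos"],st["orientation"],st["wrist_force"],st["gripper_width"])
s=eyes.snapshot("wrist"); cv2.imwrite("pics/w4.png",s["pixels"][:,:,::-1])
for ce,t,m in blobs(s,"blue"):
  if t[4]>100: P=cloud(s); print(ce,t,np.median(P[m],0),np.percentile(P[m],97,0))
s=eyes.snapshot("scene"); cv2.imwrite("pics/s4.png",cv2.resize(s["pixels"][80:290,220:480,::-1],None,fx=2.5,fy=2.5))
```

```text
4.3 [ 0.492053   -0.23547936  0.19308376] [9.99994394e-01 2.77754372e-03 6.47516795e-04 1.75460630e-03] [ 0.22436432 -4.17755384 -4.95646753] 0.029492645991211396
[285.47021028 270.60922897] [ 258  255   55   32 1712] [ 0.49041568 -0.23978192  0.18893666] [ 0.50429432 -0.23469907  0.19139696]
```

View pics/s4.png

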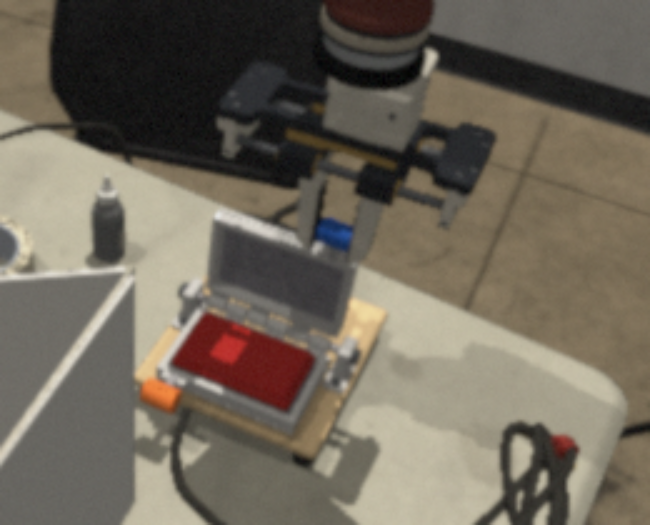

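The blue leaf is standing upright, held by its grip, and the cover is still in the orange leaf. I'll continue the swing.

Request:
play_rows(
  targets=[
    [[0,-0.017,0.001],0,-1],
    [[0,-0.033,0.003],0,-1],
    [[0,-0.05,0.007],0,-1],
    [[0,-0.065,0.013],0,-1],
    [[0,-0.08,0.02],0,-1],
  ],
)

```text
time_s: 4.82
ee_pos: [0.4918, -0.1735, 0.1789]
orientation: [1.0, 0.003, 0.001, 0.0]
wrist_force: [-2.5, -1.0, 6.8]
gripper_width: 0.029
```

Request:
play_rows(
  targets=[
    [[0,-0.014,0.009],0,-1],
    [[0,-0.027,0.019],0,-1],
    [[0,-0.039,0.031],0,-1],
    [[0,-0.05,0.044],0,-1],
    [[0,-0.06,0.058],0,-1],
  ],
)

```text
time_s: 5.23
ee_pos: [0.4916, -0.125, 0.1348]
orientation: [1.0, 0.004, 0.001, -0.002]
wrist_force: [-2.0, 3.8, 7.4]
gripper_width: 0.0287
```

Request:
play_rows(
  targets=[
    [[0,-0.008,0.014],0,-1],
    [[0,-0.014,0.029],0,-1],
    [[0,-0.019,0.044],0,-1],
    [[0,-0.021,0.056],0,-1],
    [[0,-0.022,0.068],0,-1],
  ],
)

```text
time_s: 5.65
ee_pos: [0.4915, -0.1057, 0.083]
orientation: [1.0, 0.006, 0.0, -0.004]
wrist_force: [-1.2, 8.5, 5.9]
gripper_width: 0.0296
```

Run:
```python
from h import *
st=arm.get_state(); print(st["time_s"],st["ee_pos"],st["orientation"],st["wrist_force"],st["gripper_width"])
s=eyes.snapshot("wrist"); cv2.imwrite("pics/w5.png",s["pixels"][:,:,::-1])
P=cloud(s)
for ce,t,m in blobs(s,"blue"):
  if t[4]>100:  print(ce,t,np.median(P[m],0),np.percentile(P[m],97,0))
s=eyes.snapshot("scene"); cv2.imwrite("pics/s5.png",cv2.resize(s["pixels"][80:290,220:480,::-1],None,fx=2.5,fy=2.5))
```

```text
5.65 [ 0.49150532 -0.10565466  0.08304017] [ 9.99975545e-01  5.64615269e-03  2.94297739e-04 -4.11637378e-03] [-1.15025624  8.5114448   5.90365437] 0.029647394605266303
[285.22233202 277.91897233] [ 256  269   60   19 1012] [ 0.48987158 -0.10838554  0.09034299] [ 0.50370993 -0.10653952  0.0938146 ]
```

View pics/s5.png

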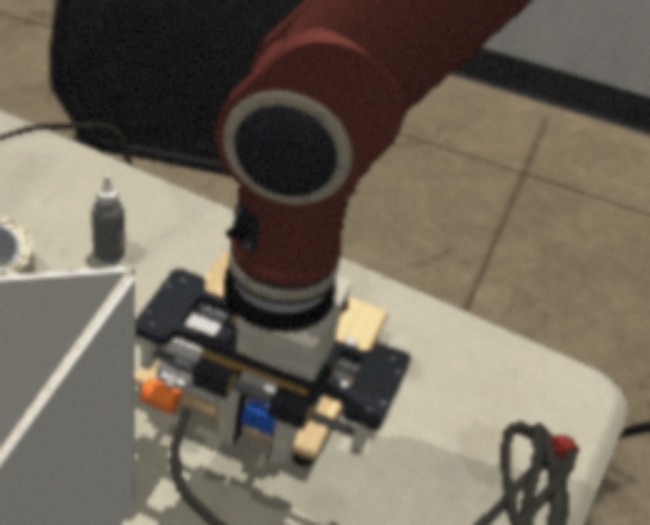

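View pics/w5.png

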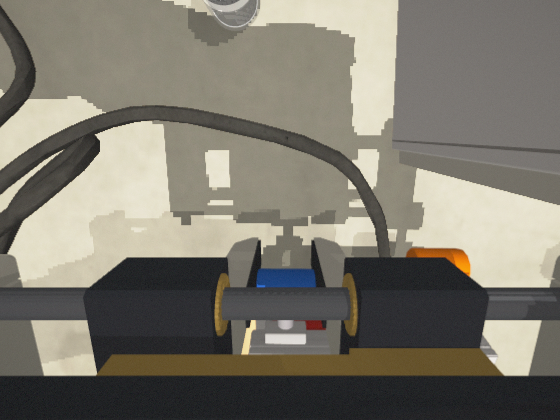

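The leaf has come over to the +y side. Judging by the blue grip at (285,278), it's about 20 mm short because the grip crept in the pads. I'll press it the rest of the way.

Request:
play_rows(
  targets=[
    [[0,0.003,0.008],0,-1],
    [[0,0.005,0.016],0,-1],
    [[0,0.005,0.022],0,-1],
    [[0,0.005,0.028],0,-1],
    [[0,0.005,0.028],0,-1],
  ],
)

```text
time_s: 6.17
ee_pos: [0.4914, -0.1066, 0.0614]
orientation: [1.0, 0.007, -0.0, -0.006]
wrist_force: [-0.5, 14.2, 1.0]
gripper_width: 0.0294
```

```bash
cat > look.py <<'E'
from h import *
import sys
k=sys.argv[1]
st=arm.get_state(); print(st["time_s"],st["ee_pos"],st["orientation"],st["wrist_force"],st["gripper_width"])
for n in sys.argv[2:]:
    s=eyes.snapshot(n)
    im=s["pixels"][:,:,::-1]
    if n=="scene": im=cv2.resize(im[80:290,220:480],None,fx=2.5,fy=2.5)
    if n=="top": im=cv2.resize(im[120:320,210:430],None,fx=2.7,fy=2.7)
    cv2.imwrite(f"pics/{n}_{k}.png",im)
    P=cloud(s)
    for c in ["blue","orange","red"]:
      for ce,t,m in blobs(s,c):
        p=np.median(P[m],0)
        if .4<p[0]<.65 and -.42<p[1]<-.07: print(n,c,ce.round(),t[4],p.round(4),np.percentile(P[m],3,0).round(4),np.percentile(P[m],97,0).round(4))
E
python3 look.py 6 wrist scene
```

```text
6.1667 [ 0.49143582 -0.10659419  0.06138201] [ 9.99958517e-01  6.81408155e-03 -2.94668163e-05 -6.04418374e-03] [-0.47262795 14.23140718  1.03271623] 0.029423361794918414
wrist blue [285. 275.] 1329 [ 0.4898 -0.1066  0.0714] [ 0.4764 -0.1106  0.0645] [ 0.5038 -0.1041  0.0749]
wrist orange [475. 271.] 433 [ 0.5855 -0.105   0.0658] [ 0.5409 -0.1091  0.0606] [ 0.5934 -0.0765  0.1376]
scene blue [322. 253.] 98 [ 0.4935 -0.1065  0.0722] [ 0.4807 -0.1168  0.0654] [ 0.5036 -0.102   0.0751]
scene orange [284. 238.] 96 [ 0.5784 -0.1072  0.0679] [ 0.5663 -0.1161  0.0618] [ 0.5919 -0.1022  0.0716]
```

View pics/wrist_6.png

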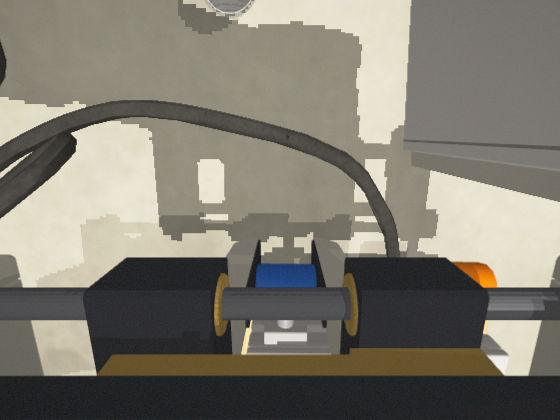

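Request:
play_rows(
  targets=[
    [[0,-0.004,0.002],0,-1],
    [[0,-0.008,0.004],0,-1],
    [[0,-0.011,0.006],0,-1],
    [[0,-0.011,0.008],0,-1],
    [[0,-0.011,0.008],0,-1],
  ],
)

```text
time_s: 6.68
ee_pos: [0.4916, -0.1063, 0.0565]
orientation: [1.0, 0.004, 0.001, -0.001]
wrist_force: [-1.1, 5.4, 9.2]
gripper_width: 0.0295
```

```bash
python3 look.py 7 wrist scene
```

```text
6.6833 [ 0.49156457 -0.10634631  0.05651237] [ 9.99992043e-01  3.80829831e-03  5.04737928e-04 -1.07530504e-03] [-1.13193651  5.41743299  9.20441775] 0.029538860790139277
wrist blue [285. 276.] 1310 [ 0.4899 -0.1064  0.0666] [ 0.4764 -0.1101  0.059 ] [ 0.5038 -0.104   0.0703]
wrist orange [481. 274.] 482 [ 0.5849 -0.1049  0.0657] [ 0.5421 -0.1087  0.0603] [ 0.5931 -0.0759  0.1324]
scene blue [321. 254.] 99 [ 0.4939 -0.1069  0.0673] [ 0.4807 -0.118   0.0602] [ 0.5039 -0.1025  0.0711]
scene orange [285. 238.] 87 [ 0.5766 -0.1064  0.0682] [ 0.5662 -0.117   0.0623] [ 0.5901 -0.1024  0.0716]
```

The blue leaf is closed: the two grips read 67 and 68 mm at the same side. I'll release it and rise.

Request:
play_rows(
  targets=[
    [[0,0,0],0,0.1],
    [[0,0,0],0,0.1],
    [[0,0,0],0,0.1],
    [[0,0,-0.03],0,0.1],
    [[0,0,-0.07],0,0.1],
  ],
)

```text
time_s: 7.2
ee_pos: [0.4888, -0.1091, 0.1061]
orientation: [1.0, 0.003, -0.003, -0.0]
wrist_force: [0.7, -0.0, 0.0]
gripper_width: 0.051
```

Request:
play_rows(
  targets=[
    [[0,0.01,-0.04],0,0.2],
    [[0.04,0.015,-0.06],0,0.2],
    [[0.08,0.02,-0.06],0,0.2],
    [[0.12,0.02,-0.06],0,0.2],
    [[0.12,0.02,-0.06],0,0.2],
  ],
)

```text
time_s: 7.62
ee_pos: [0.5865, -0.1235, 0.1531]
orientation: [1.0, 0.003, 0.004, -0.0]
wrist_force: [0.5, -0.2, -1.0]
gripper_width: 0.0558
```

```bash
python3 look.py 8 wrist scene top
```

```text
7.6167 [ 0.58651087 -0.12354859  0.15311544] [ 9.99990262e-01  2.64875211e-03  3.52495195e-03 -1.83661515e-04] [ 0.54256449 -0.18061362 -1.01832353] 0.05582844797715963
wrist blue [166. 207.] 1080 [ 0.4929 -0.1128  0.0693] [ 0.477  -0.1233  0.0585] [ 0.5053 -0.1048  0.0719]
wrist orange [278. 207.] 946 [ 0.5799 -0.1124  0.0697] [ 0.5666 -0.1233  0.0636] [ 0.5939 -0.1044  0.0719]
scene blue [323. 255.] 128 [ 0.4896 -0.1075  0.068 ] [ 0.4761 -0.1175  0.0609] [ 0.5026 -0.1024  0.0714]
scene orange [284. 238.] 104 [ 0.579  -0.1073  0.0683] [ 0.5664 -0.1162  0.0622] [ 0.5924 -0.1026  0.0713]
```

View pics/wrist_8.png

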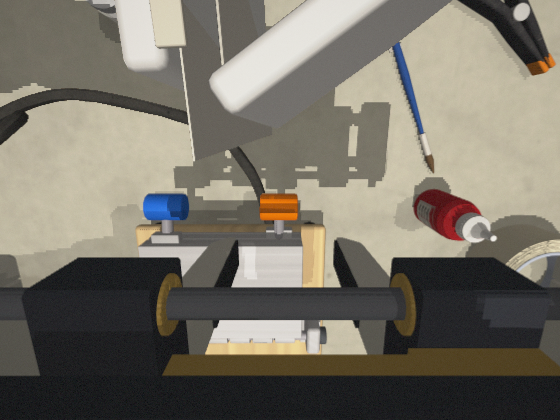

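View pics/scene_8.png

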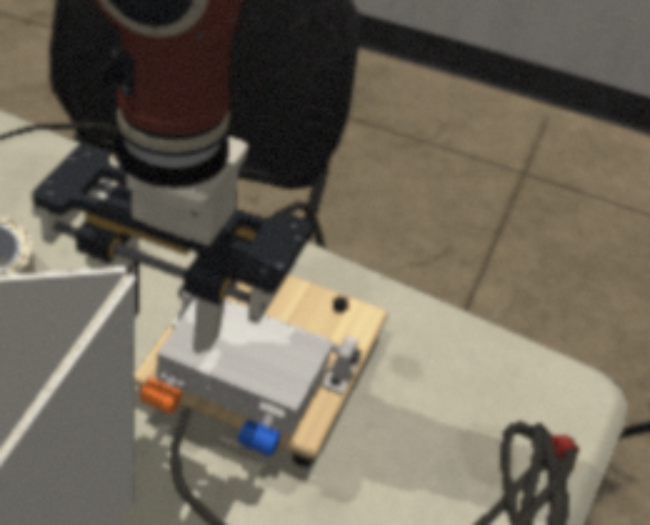

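The pair is closed flat with both grips at the same level, blue at (166,207) and orange at (278,207). I'll descend onto the orange grip.

Request:
play_rows(
  targets=[
    [[0,-0.008,0.0],0,0.2],
    [[0,-0.014,0.02],0,0.2],
    [[0,-0.014,0.045],0,0.2],
    [[0,-0.014,0.07],0,0.2],
    [[0,-0.014,0.07],0,0.2],
  ],
)

```text
time_s: 8.18
ee_pos: [0.5771, -0.112, 0.0971]
orientation: [1.0, 0.004, -0.004, -0.0]
wrist_force: [-0.3, 0.4, -0.1]
gripper_width: 0.0555
```

```bash
python3 look.py 9 wrist
```

```text
8.1833 [ 0.57714718 -0.1119503   0.09712845] [ 9.99984031e-01  3.59063104e-03 -4.33722095e-03 -4.83618471e-04] [-0.25949202  0.38924766 -0.13215026] 0.055457165520859594
wrist blue [151. 243.] 1563 [ 0.4937 -0.1105  0.0692] [ 0.4774 -0.1186  0.0568] [ 0.5055 -0.1041  0.072 ]
wrist orange [294. 246.] 1437 [ 0.5807 -0.111   0.0695] [ 0.5667 -0.1231  0.0612] [ 0.5941 -0.104   0.0719]
```

View pics/wrist_9.png

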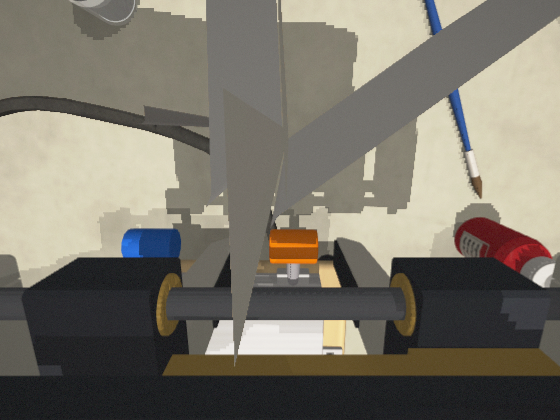

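The camera view grazes the panel edge, but there's no contact (force about 0). The orange grip at (294,246) sits between the fingers, slightly to the right. I'll correct x, go down and close.

Request:
play_rows(
  targets=[
    [[0.004,0.001,0.015],0,0.1],
    [[0.004,0.001,0.03],0,0.1],
    [[0.004,0.001,0.04],0,0.1],
    [[0.004,0.001,0.04],0,-0.3],
    [[0.004,0.001,0.04],0,-1],
  ],
  force=60,
)

```text
time_s: 8.65
ee_pos: [0.5837, -0.1132, 0.07]
orientation: [1.0, 0.003, -0.001, -0.0]
wrist_force: [0.3, 0.2, 0.5]
gripper_width: 0.0422
```

Request:
play_rows(
  targets=[
    [[0,0,0],0,-1],
    [[0,0,0],0,-1],
    [[0,0,0],0,-1],
    [[0,0,0],0,-1],
    [[0,0,0],0,-1],
  ],
)

```text
time_s: 9.07
ee_pos: [0.5818, -0.1132, 0.0705]
orientation: [1.0, 0.003, -0.002, 0.0]
wrist_force: [-6.1, -0.3, 3.2]
gripper_width: 0.0293
```

```bash
python3 look.py 10 wrist
```

```text
9.0667 [ 0.58177532 -0.11321347  0.07047433] [ 9.99991858e-01  3.17823077e-03 -2.48622923e-03  2.54426097e-05] [-6.10805236 -0.33896935  3.23870749] 0.029312552925299346
wrist blue [113. 256.] 1594 [ 0.4885 -0.1081  0.0679] [ 0.477  -0.1189  0.0565] [ 0.5054 -0.1039  0.0717]
wrist orange [285. 260.] 1872 [ 0.5804 -0.1094  0.069 ] [ 0.5666 -0.1226  0.0614] [ 0.594  -0.1039  0.0718]
```

View pics/wrist_10.png

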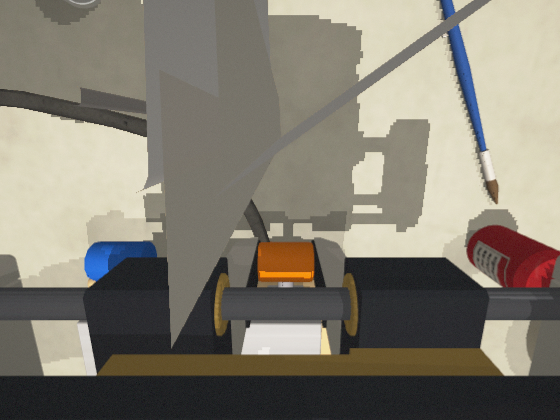

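The orange grip is pinched at (285,260), and the width reads 29.3 mm. Now I'll swing the closed pair.

Request:
play_rows(
  targets=[
    [[0,0,-0.006],0,-1],
    [[0,0.001,-0.017],0,-1],
    [[0,0.003,-0.031],0,-1],
    [[0,0.006,-0.044],0,-1],
    [[0,0.012,-0.06],0,-1],
  ],
)

```text
time_s: 9.53
ee_pos: [0.5818, -0.1229, 0.1147]
orientation: [1.0, 0.003, -0.003, 0.0]
wrist_force: [-4.2, -3.2, -12.0]
gripper_width: 0.0293
```

Request:
play_rows(
  targets=[
    [[0,0.007,-0.015],0,-1],
    [[0,0.016,-0.03],0,-1],
    [[0,0.026,-0.043],0,-1],
    [[0,0.037,-0.055],0,-1],
    [[0,0.05,-0.066],0,-1],
  ],
)

```text
time_s: 9.95
ee_pos: [0.582, -0.1593, 0.1645]
orientation: [1.0, 0.004, -0.003, -0.001]
wrist_force: [-4.2, -0.3, -15.1]
gripper_width: 0.0297
```

```bash
python3 look.py 11 wrist scene
```

```text
9.95 [ 0.58195085 -0.15933059  0.16445832] [ 0.99998876  0.00358367 -0.00291503 -0.00106791] [ -4.23063181  -0.34722346 -15.07515316] 0.029683119140705174
wrist blue [122. 245.] 2176 [ 0.4923 -0.1505  0.1579] [ 0.4773 -0.1608  0.145 ] [ 0.5056 -0.1438  0.1608]
wrist orange [285. 250.] 2030 [ 0.5802 -0.1514  0.1597] [ 0.5668 -0.1625  0.1513] [ 0.5939 -0.1448  0.162 ]
scene blue [337. 211.] 136 [ 0.4889 -0.1485  0.1584] [ 0.477  -0.1573  0.15  ] [ 0.5025 -0.1438  0.1618]
```

View pics/scene_11.png

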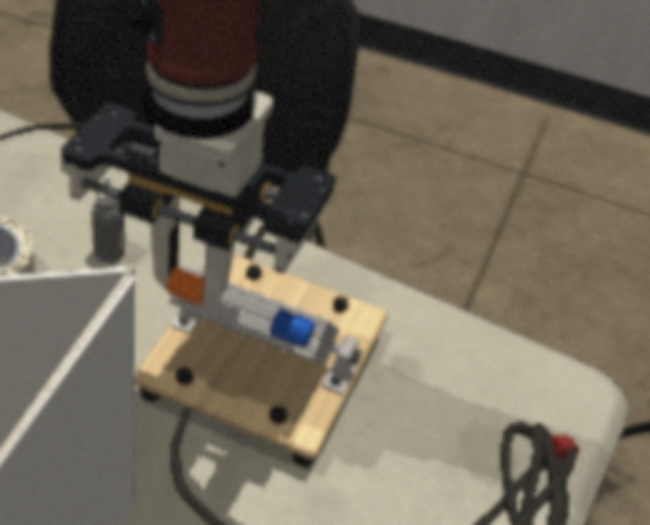

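View pics/wrist_11.png

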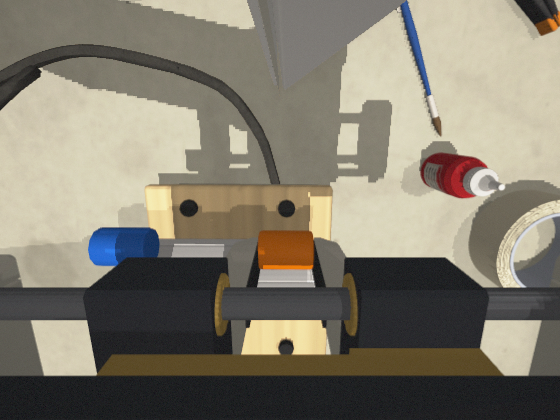

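Both leaves are rising together at about 49°, with the cover enclosed. I'll keep going.

Request:
play_rows(
  targets=[
    [[0,0.014,-0.01],0,-1],
    [[0,0.028,-0.018],0,-1],
    [[0,0.044,-0.024],0,-1],
    [[0,0.06,-0.029],0,-1],
    [[0,0.076,-0.032],0,-1],
  ],
)

```text
time_s: 10.47
ee_pos: [0.5823, -0.2124, 0.1895]
orientation: [1.0, 0.005, -0.004, -0.004]
wrist_force: [-8.7, 6.9, -6.6]
gripper_width: 0.0289
```

```bash
python3 look.py 12 wrist scene
```

```text
10.4667 [ 0.58228362 -0.21238424  0.18950786] [ 0.99997379  0.00475614 -0.00352313 -0.00416996] [-8.69937101  6.9202868  -6.59107531] 0.028926698050126372
wrist blue [121. 237.] 2569 [ 0.4944 -0.1989  0.1842] [ 0.4779 -0.2098  0.1718] [ 0.5057 -0.1911  0.187 ]
wrist orange [285. 241.] 2087 [ 0.5809 -0.1995  0.1853] [ 0.567  -0.2104  0.1783] [ 0.5941 -0.1924  0.1875]
scene blue [348. 186.] 119 [ 0.489  -0.1963  0.1834] [ 0.4772 -0.2049  0.1758] [ 0.5019 -0.1924  0.1871]
```

View pics/scene_12.png

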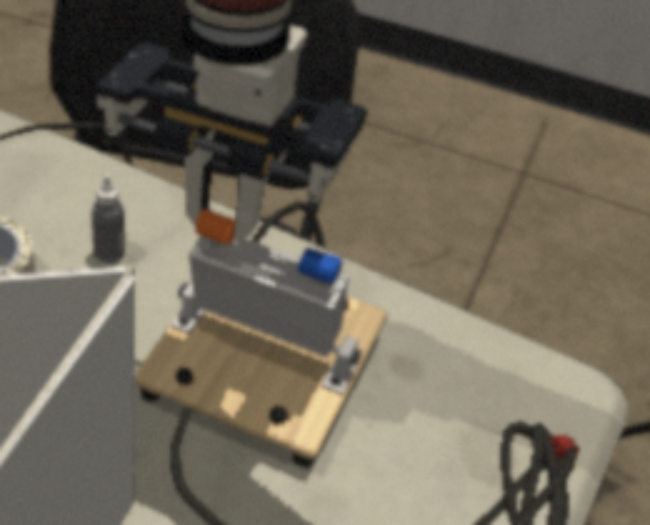

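The pair is almost upright, but the grip has crept about 9 mm sideways in the pads. The leaves hold their angle by themselves, so I'll re-pinch it centred.

Request:
play_rows(
  targets=[
    [[0,0,0],0,-0.05],
    [[0,0,0],0,-0.05],
    [[0,0,0],0,-0.05],
    [[0,-0.006,0.002],0,-0.05],
    [[0,-0.012,0.004],0,-0.05],
  ],
)

```text
time_s: 10.98
ee_pos: [0.5877, -0.2082, 0.1886]
orientation: [1.0, 0.003, 0.004, 0.001]
wrist_force: [0.4, -0.4, 0.2]
gripper_width: 0.044
```

```bash
python3 look.py 13 wrist scene
```

```text
10.9833 [ 0.58769951 -0.20822118  0.18855063] [9.99985962e-01 3.15077349e-03 4.15296292e-03 9.49159348e-04] [ 0.35857356 -0.38906787  0.16965703] 0.0439625010380672
wrist blue [107. 247.] 1873 [ 0.4927 -0.1991  0.1844] [ 0.4775 -0.2078  0.1717] [ 0.5059 -0.1942  0.1879]
wrist orange [274. 255.] 2001 [ 0.5804 -0.2026  0.1862] [ 0.5669 -0.2129  0.1796] [ 0.5941 -0.1959  0.1884]
scene blue [348. 186.] 113 [ 0.4886 -0.1964  0.1836] [ 0.4773 -0.2042  0.1752] [ 0.5016 -0.1929  0.1875]
scene orange [308. 171.] 30 [ 0.5748 -0.1979  0.1837] [ 0.5676 -0.2015  0.1807] [ 0.5823 -0.1952  0.1862]
```

View pics/wrist_13.png

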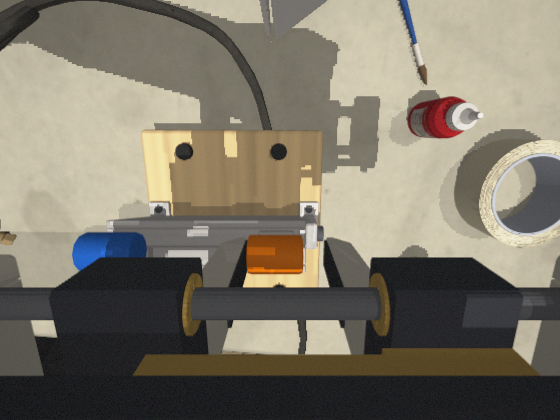

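Request:
play_rows(
  targets=[
    [[-0.006,-0.004,0],0,-0.05],
    [[-0.006,-0.009,0],0,-0.05],
    [[-0.006,-0.009,0],0,-0.5],
    [[-0.006,-0.009,0],0,-1],
    [[-0.006,-0.009,0],0,-1],
  ],
)

```text
time_s: 11.5
ee_pos: [0.5818, -0.2008, 0.1861]
orientation: [1.0, 0.003, 0.002, -0.0]
wrist_force: [2.1, -0.1, -0.6]
gripper_width: 0.0294
```

Request:
play_rows(
  targets=[
    [[0,0,0],0,-1],
    [[0,0,0],0,-1],
    [[0,0,0],0,-1],
    [[0,0,0],0,-1],
    [[0,0,0],0,-1],
  ],
)

```text
time_s: 11.92
ee_pos: [0.5818, -0.2008, 0.1862]
orientation: [1.0, 0.003, 0.002, -0.0]
wrist_force: [5.0, 1.1, -1.5]
gripper_width: 0.0295
```

```bash
python3 look.py 14 wrist
cat >> /tmp/a.py <<'E'
print();tab(77,[82,87,92,97,102, 107,112,117,122,127, 132,137,142,147,152, 157,162,167,171,175, 177,179,180,180,180],-1)
E
python3 /tmp/a.py | sed 's/np.float64//g' | tail -5
```

```text
11.9167 [ 0.58177706 -0.20083151  0.18615946] [ 9.99992156e-01  3.49024351e-03  1.86870720e-03 -1.14628937e-04] [ 4.96247969  1.07530617 -1.48018897] 0.029539812953553214
wrist blue [110. 260.] 1301 [ 0.4869 -0.1972  0.1837] [ 0.4771 -0.2076  0.1746] [ 0.5057 -0.1941  0.1879]
wrist orange [285. 268.] 1670 [ 0.5801 -0.2006  0.1858] [ 0.5667 -0.2117  0.1786] [ 0.5941 -0.1956  0.1881]
[82, 87, 92, 97, 102] [[0, (0.014), (-0.003)], [0, (0.028), (-0.004)], [0, (0.042), (-0.004)], [0, (0.055), (-0.003)], [0, (0.069), (-0.001)]]
[107, 112, 117, 122, 127] [[0, (0.014), (0.003)], [0, (0.027), (0.008)], [0, (0.039), (0.014)], [0, (0.052), (0.021)], [0, (0.063), (0.029)]]
[132, 137, 142, 147, 152] [[0, (0.011), (0.009)], [0, (0.021), (0.019)], [0, (0.03), (0.029)], [0, (0.038), (0.041)], [0, (0.045), (0.053)]]
[157, 162, 167, 171, 175] [[0, (0.006), (0.013)], [0, (0.011), (0.026)], [0, (0.015), (0.039)], [0, (0.017), (0.05)], [0, (0.018), (0.061)]]
[177, 179, 180, 180, 180] [[0, (0.0), (0.006)], [0, (0.001), (0.011)], [0, (0.001), (0.014)], [0, (0.001), (0.014)], [0, (0.001), (0.014)]]
```

Request:
play_rows(
  targets=[
    [[0,0.014,-0.003],0,-1],
    [[0,0.028,-0.004],0,-1],
    [[0,0.042,-0.004],0,-1],
    [[0,0.055,-0.003],0,-1],
    [[0,0.069,-0.001],0,-1],
  ],
)

```text
time_s: 12.38
ee_pos: [0.5821, -0.2458, 0.1888]
orientation: [1.0, 0.005, 0.001, -0.005]
wrist_force: [-0.2, 7.5, 9.9]
gripper_width: 0.0298
```

Request:
play_rows(
  targets=[
    [[0,0.014,0.003],0,-1],
    [[0,0.027,0.008],0,-1],
    [[0,0.039,0.014],0,-1],
    [[0,0.052,0.021],0,-1],
    [[0,0.063,0.029],0,-1],
  ],
)

```text
time_s: 12.8
ee_pos: [0.5824, -0.301, 0.1693]
orientation: [1.0, 0.003, 0.002, 0.001]
wrist_force: [-0.5, -0.1, 13.5]
gripper_width: 0.0292
```

```bash
python3 look.py 15 wrist scene
```

```text
12.8 [ 0.58237383 -0.30095724  0.16928999] [0.99999193 0.0029887  0.00246487 0.00106764] [-0.48314287 -0.11265117 13.54328747] 0.02922736460723785
wrist blue [108. 248.] 2569 [ 0.4925 -0.289   0.1738] [ 0.478  -0.2999  0.1608] [ 0.5061 -0.2825  0.1766]
wrist orange [285. 252.] 2306 [ 0.5807 -0.2905  0.1738] [ 0.5673 -0.3016  0.1659] [ 0.5945 -0.2836  0.176 ]
scene blue [362. 164.] 100 [ 0.4896 -0.2866  0.1703] [ 0.478  -0.2945  0.1628] [ 0.5027 -0.2833  0.1744]
```

View pics/scene_15.png

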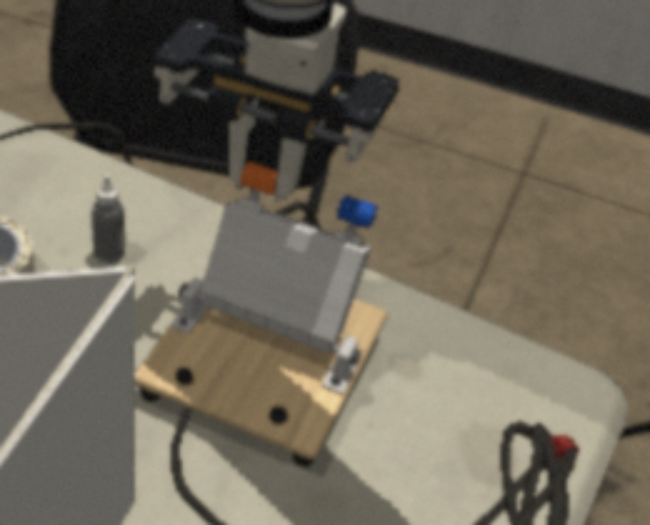

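View pics/wrist_15.png

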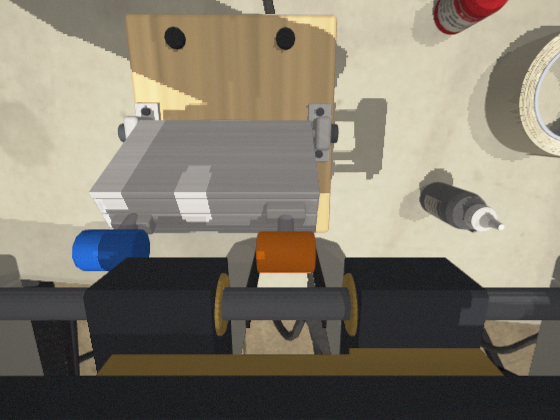

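The pair is past vertical, at about 119°, with the leaves still closed together. The grip has crept in the pads again, so I'll re-pinch.

Request:
play_rows(
  targets=[
    [[0,0,0],0,-0.05],
    [[0,0,0],0,-0.05],
    [[0,0,0],0,-0.05],
    [[0,-0.006,-0.006],0,-0.05],
    [[0,-0.01,-0.012],0,-0.05],
  ],
)

```text
time_s: 13.32
ee_pos: [0.5799, -0.2916, 0.1733]
orientation: [1.0, 0.004, -0.001, -0.001]
wrist_force: [0.3, -0.2, 0.6]
gripper_width: 0.0439
```

```bash
python3 look.py 16 wrist
```

```text
13.3167 [ 0.57989676 -0.29155953  0.17331881] [ 9.99992475e-01  3.56360151e-03 -1.35341370e-03 -7.20737783e-04] [ 0.31536384 -0.20260761  0.56339752] 0.04388566321137633
wrist blue [124. 252.] 717 [ 0.4939 -0.2859  0.1681] [ 0.4775 -0.29    0.1599] [ 0.5064 -0.2842  0.1731]
wrist orange [290. 266.] 1729 [ 0.5808 -0.2908  0.172 ] [ 0.5674 -0.3034  0.1647] [ 0.5947 -0.2856  0.1743]
```

Request:
play_rows(
  targets=[
    [[0.003,0,-0.003],0,-0.05],
    [[0.003,0,-0.003],0,-0.3],
    [[0.003,0,-0.003],0,-1],
    [[0.003,0,-0.003],0,-1],
    [[0.003,0,-0.003],0,-1],
  ],
)

```text
time_s: 13.78
ee_pos: [0.5824, -0.2927, 0.176]
orientation: [1.0, 0.003, -0.001, -0.0]
wrist_force: [-1.6, 0.8, 1.2]
gripper_width: 0.0293
```

Request:
play_rows(
  targets=[
    [[0,0,0],0,-1],
    [[0,0,0],0,-1],
    [[0,0,0],0,-1],
    [[0,0.012,0.008],0,-1],
    [[0,0.023,0.017],0,-1],
  ],
)

```text
time_s: 14.2
ee_pos: [0.5825, -0.3089, 0.1653]
orientation: [1.0, 0.003, -0.001, -0.001]
wrist_force: [-6.2, 1.3, 9.6]
gripper_width: 0.0297
```

Request:
play_rows(
  targets=[
    [[0,0.011,0.009],0,-1],
    [[0,0.021,0.019],0,-1],
    [[0,0.03,0.029],0,-1],
    [[0,0.038,0.041],0,-1],
    [[0,0.045,0.053],0,-1],
  ],
)

```text
time_s: 14.62
ee_pos: [0.5826, -0.3445, 0.1247]
orientation: [1.0, 0.003, -0.0, 0.0]
wrist_force: [-4.7, 1.1, 8.2]
gripper_width: 0.0301
```

```bash
python3 look.py 17 wrist scene
```

```text
14.6167 [ 0.58263938 -0.3445014   0.12467512] [ 9.99996590e-01  2.57073373e-03 -4.40728296e-04  1.30054395e-04] [-4.73517696  1.07541646  8.18773881] 0.030125070148086384
wrist blue [114. 251.] 2047 [ 0.4912 -0.3363  0.1233] [ 0.4781 -0.3474  0.111 ] [ 0.5064 -0.3308  0.1265]
wrist orange [285. 255.] 2086 [ 0.581  -0.3382  0.123 ] [ 0.5675 -0.3503  0.1157] [ 0.5948 -0.3314  0.1251]
scene blue [366. 169.] 76 [ 0.4889 -0.3345  0.1205] [ 0.4782 -0.3429  0.1135] [ 0.5023 -0.3297  0.1237]
```

View pics/wrist_17.png

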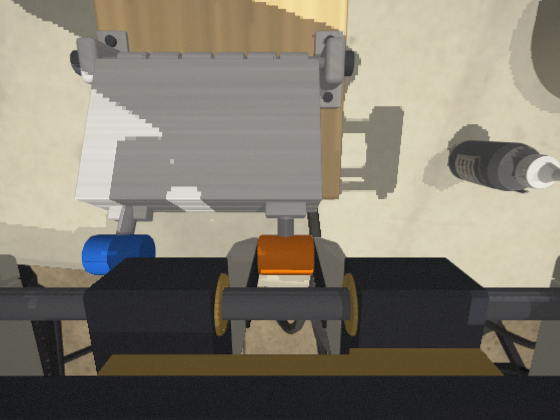

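About 153° now, and the grip (285,255) is well held. I'll finish the swing down.

Request:
play_rows(
  targets=[
    [[0,0.006,0.013],0,-1],
    [[0,0.01,0.026],0,-1],
    [[0,0.013,0.039],0,-1],
    [[0,0.014,0.05],0,-1],
    [[0,0.014,0.06],0,-1],
  ],
)

```text
time_s: 15.13
ee_pos: [0.5827, -0.3582, 0.0798]
orientation: [1.0, 0.002, 0.0, 0.003]
wrist_force: [-3.7, -5.3, 6.9]
gripper_width: 0.0294
```

Request:
play_rows(
  targets=[
    [[0,0,0.006],0,-1],
    [[0,0,0.012],0,-1],
    [[0,0,0.016],0,-1],
    [[0,0,0.016],0,-1],
    [[0,0,0.016],0,-1],
  ],
)

```text
time_s: 15.55
ee_pos: [0.5827, -0.3586, 0.0687]
orientation: [1.0, 0.002, 0.0, 0.003]
wrist_force: [-3.5, -4.3, 7.2]
gripper_width: 0.0294
```

```bash
python3 look.py 18 wrist scene
```

```text
15.55 [ 0.58267698 -0.35864124  0.06870083] [9.99991717e-01 2.11690240e-03 1.64678256e-04 3.47250362e-03] [-3.49446473 -4.27241875  7.21093539] 0.02943119346792601
wrist blue [111. 252.] 2087 [ 0.4914 -0.3498  0.07  ] [ 0.4781 -0.3604  0.057 ] [ 0.5063 -0.3442  0.0727]
wrist orange [285. 255.] 2068 [ 0.581  -0.3512  0.0697] [ 0.5676 -0.3623  0.0625] [ 0.5947 -0.3442  0.0719]
scene blue [364. 182.] 50 [ 0.4898 -0.3471  0.0696] [ 0.4113 -0.3535  0.0649] [0.5023 0.0178 0.4024]
```

View pics/wrist_18.png

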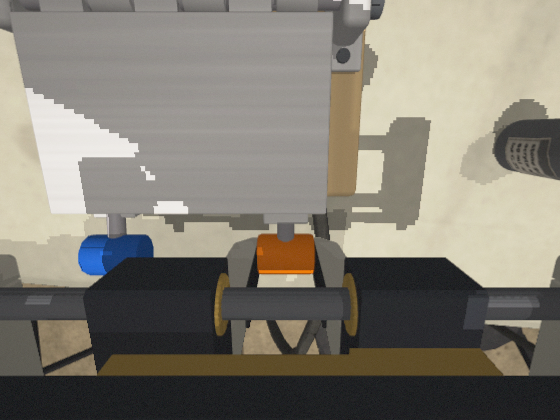

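View pics/scene_18.png

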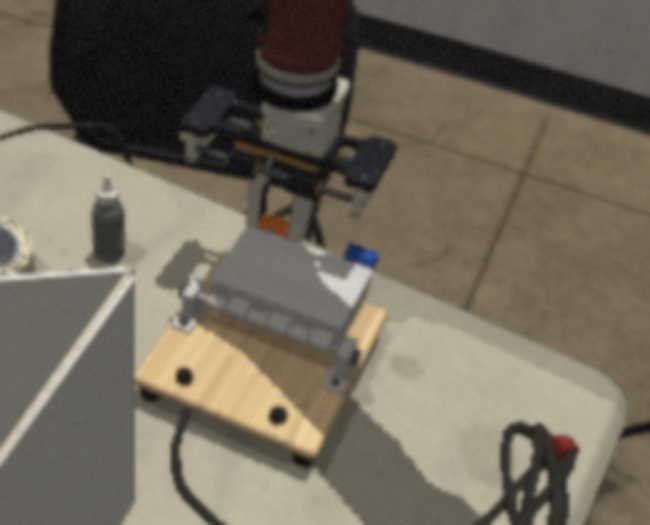

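The orange reads 72 mm at its top, the same as when fully down, and blue is perhaps 1 mm high. I'll press a little more to reach the stop.

Request:
play_rows(
  targets=[
    [[0,0,0.003],0,-1],
    [[0,0,0.006],0,-1],
    [[0,0,0.008],0,-1],
    [[0,0,0.008],0,-1],
    [[0,0,0.008],0,-1],
  ],
)

```text
time_s: 16.07
ee_pos: [0.5828, -0.3587, 0.0682]
orientation: [1.0, 0.002, 0.0, 0.004]
wrist_force: [-10.3, -1.9, 30.6]
gripper_width: 0.0296
```

```bash
python3 look.py 19 wrist
```

```text
16.0667 [ 0.58280706 -0.35865886  0.06818558] [9.99989260e-01 1.98910572e-03 2.52753997e-04 4.17834748e-03] [-10.3361333   -1.87959557  30.6114974 ] 0.029591468004934476
wrist blue [111. 252.] 2102 [ 0.4914 -0.3497  0.0697] [ 0.4781 -0.3605  0.0568] [ 0.5064 -0.3442  0.0726]
wrist orange [285. 255.] 2068 [ 0.5812 -0.3512  0.0695] [ 0.5675 -0.3622  0.0623] [ 0.5948 -0.3442  0.0715]
```

The hard stop is reached at 30 N. I'll relax, release, then go and check that the blue grip is at its own stop.

Request:
play_rows(
  targets=[
    [[0,0,-0.006],0,-1],
    [[0,0,-0.006],0,0],
    [[0,0,-0.006],0,0.1],
    [[0,0,-0.006],0,0.1],
    [[0,0,-0.04],0,0.1],
  ],
)

```text
time_s: 16.53
ee_pos: [0.5806, -0.351, 0.0848]
orientation: [1.0, 0.004, -0.005, -0.003]
wrist_force: [-0.6, 0.5, -0.5]
gripper_width: 0.0492
```

Request:
play_rows(
  targets=[
    [[0,0,-0.04],0,0.1],
    [[-0.02,-0.004,-0.06],0,0.1],
    [[-0.06,-0.008,-0.06],0,0.1],
    [[-0.12,-0.008,-0.06],0,0.1],
    [[-0.12,-0.008,-0.06],0,0.1],
  ],
)

```text
time_s: 16.95
ee_pos: [0.4839, -0.3476, 0.1334]
orientation: [1.0, 0.002, -0.007, -0.002]
wrist_force: [-1.1, -0.6, -0.4]
gripper_width: 0.0512
```

```bash
python3 look.py 20 wrist scene
```

```text
16.95 [ 0.48389679 -0.34758064  0.13337328] [ 0.99997257  0.00223977 -0.00684531 -0.00172576] [-1.11268462 -0.60991187 -0.42202379] 0.051202233752235364
wrist blue [299. 235.] 1054 [ 0.4914 -0.352   0.0706] [ 0.4777 -0.363   0.0644] [ 0.5047 -0.3447  0.0727]
wrist orange [421. 233.] 654 [ 0.5786 -0.3488  0.0688] [ 0.5668 -0.3638  0.0629] [ 0.5946 -0.3443  0.0719]
scene blue [364. 182.] 57 [ 0.4903 -0.3475  0.0693] [ 0.4777 -0.3542  0.0646] [ 0.5035 -0.3428  0.0722]
scene orange [330. 169.] 50 [ 0.5796 -0.3482  0.069 ] [ 0.5669 -0.3555  0.0656] [ 0.5934 -0.3441  0.0716]
```

View pics/wrist_20.png

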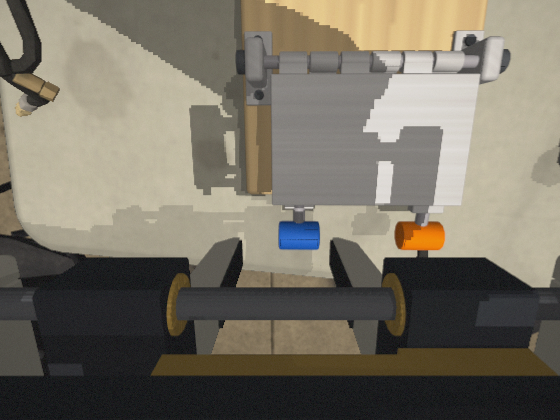

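Request:
play_rows(
  targets=[
    [[0.002,0.006,0.02],0,0.1],
    [[0.002,0.006,0.04],0,0.1],
    [[0.002,0.006,0.06],0,0.1],
    [[0.002,0.006,0.08],0,0.1],
    [[0.002,0.006,0.08],0,0.1],
  ],
)

```text
time_s: 17.47
ee_pos: [0.4952, -0.3514, 0.0712]
orientation: [1.0, 0.004, -0.002, -0.002]
wrist_force: [-0.4, 0.6, -0.1]
gripper_width: 0.0512
```

Request:
play_rows(
  targets=[
    [[0,0,0],0,0],
    [[0,0,0],0,-0.5],
    [[0,0,0],0,-1],
    [[0,0,0],0,-1],
    [[0,0,0],0,-1],
  ],
)

```text
time_s: 17.88
ee_pos: [0.4927, -0.3533, 0.0757]
orientation: [1.0, 0.003, -0.002, -0.0]
wrist_force: [-3.6, -0.3, 0.6]
gripper_width: 0.0294
```

Request:
play_rows(
  targets=[
    [[0,0,0.0],0,-1],
    [[0,0,0.002],0,-1],
    [[0,0,0.004],0,-1],
    [[0,0,0.006],0,-1],
    [[0,0,0.006],0,-1],
  ],
)

```text
time_s: 18.3
ee_pos: [0.4928, -0.3533, 0.0749]
orientation: [1.0, 0.003, -0.002, 0.0]
wrist_force: [-10.4, 3.6, 21.8]
gripper_width: 0.0298
```

```bash
python3 look.py 21 wrist
```

```text
18.3 [ 0.49284457 -0.3533409   0.07485361] [ 9.99993696e-01  2.79608353e-03 -2.13509133e-03  4.81586342e-04] [-10.410831     3.59395455  21.80484388] 0.029802710412677045
wrist blue [285. 259.] 1982 [ 0.4912 -0.3513  0.0694] [ 0.4777 -0.3626  0.0617] [ 0.505  -0.3444  0.0716]
wrist orange [454. 253.] 967 [ 0.5824 -0.3474  0.0686] [ 0.567  -0.3553  0.0616] [ 0.5937 -0.344   0.0721]
```

The blue leaf hit its stop too, and its grip top dropped to 71.6 mm. I'll release it and go to the orange grip for the final fold-back.

Request:
play_rows(
  targets=[
    [[0,0,-0.005],0,-1],
    [[0,0,-0.005],0,0],
    [[0,0,-0.005],0,0.1],
    [[0,0,-0.005],0,0.1],
    [[0,0,-0.04],0,0.1],
  ],
)

```text
time_s: 18.77
ee_pos: [0.4936, -0.3514, 0.0973]
orientation: [1.0, 0.004, -0.003, -0.002]
wrist_force: [-0.6, -0.3, -0.2]
gripper_width: 0.0496
```

Request:
play_rows(
  targets=[
    [[0,0,-0.04],0,0.1],
    [[0.03,0,-0.04],0,0.1],
    [[0.08,0,-0.04],0,0.1],
    [[0.119,0,-0.04],0,0.1],
    [[0.119,0,-0.04],0,0.1],
  ],
)

```text
time_s: 19.18
ee_pos: [0.5924, -0.3492, 0.1318]
orientation: [1.0, 0.006, 0.006, -0.001]
wrist_force: [0.3, 1.6, 0.6]
gripper_width: 0.0511
```

Request:
play_rows(
  targets=[
    [[0,0,0],0,0.1],
    [[0,0,0.02],0,0.1],
    [[0,0,0.04],0,0.1],
    [[0,0,0.055],0,0.1],
    [[0,0,0.055],0,0.1],
  ],
)

```text
time_s: 19.6
ee_pos: [0.5815, -0.3523, 0.0869]
orientation: [1.0, 0.003, -0.003, -0.001]
wrist_force: [-1.2, -0.5, -0.5]
gripper_width: 0.0512
```

```bash
python3 look.py 22 wrist scene
```

```text
19.6 [ 0.58151924 -0.3523304   0.08694918] [ 0.99999124  0.00301455 -0.00269239 -0.00108327] [-1.23963131 -0.4669819  -0.54302585] 0.05120926031128009
wrist blue [137. 246.] 1334 [ 0.4954 -0.3488  0.0685] [ 0.4782 -0.3557  0.0565] [ 0.5066 -0.3441  0.0722]
wrist orange [288. 253.] 1489 [ 0.5809 -0.3508  0.0701] [ 0.5676 -0.3624  0.064 ] [ 0.5947 -0.3443  0.0722]
scene blue [364. 182.] 50 [ 0.4901 -0.348   0.069 ] [ 0.479  -0.354   0.0651] [ 0.5021 -0.3431  0.0716]
scene orange [330. 169.] 39 [ 0.5781 -0.3496  0.0693] [ 0.5671 -0.3553  0.0655] [ 0.5914 -0.3455  0.072 ]
```

View pics/wrist_22.png

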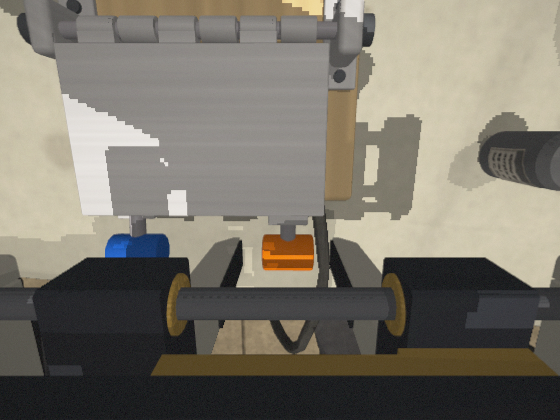

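The orange grip at (288,253) is between the fingers, so I'll lower and pinch.

Request:
play_rows(
  targets=[
    [[0.001,0,0.012],0,0.1],
    [[0.001,0,0.024],0,0.1],
    [[0.001,0,0.024],0,0],
    [[0.001,0,0.024],0,-0.5],
    [[0.001,0,0.024],0,-1],
  ],
)

```text
time_s: 20.12
ee_pos: [0.5851, -0.3525, 0.072]
orientation: [1.0, 0.003, 0.0, 0.0]
wrist_force: [-0.2, 0.4, 1.0]
gripper_width: 0.0375
```

Request:
play_rows(
  targets=[
    [[0,0,0],0,-1],
    [[0,0,0],0,-1],
    [[0,0,0],0,-1],
    [[0,0,0],0,-1],
    [[0,0,0],0,-1],
  ],
)

```text
time_s: 20.53
ee_pos: [0.5827, -0.3525, 0.0716]
orientation: [1.0, 0.003, -0.002, -0.0]
wrist_force: [-5.3, 0.4, 2.1]
gripper_width: 0.0292
```

Request:
play_rows(
  targets=[
    [[0,0,-0.006],0,-1],
    [[0,-0.001,-0.017],0,-1],
    [[0,-0.003,-0.031],0,-1],
    [[0,-0.006,-0.044],0,-1],
    [[0,-0.012,-0.06],0,-1],
  ],
)

```text
time_s: 20.95
ee_pos: [0.5827, -0.3421, 0.1159]
orientation: [1.0, 0.003, -0.003, -0.002]
wrist_force: [-5.2, 2.7, -9.1]
gripper_width: 0.0295
```

```bash
python3 look.py 23 wrist scene
```

```text
20.95 [ 0.58268963 -0.3421254   0.115929  ] [ 0.99998869  0.00347205 -0.00287202 -0.00152049] [-5.1964766   2.72809217 -9.0860696 ] 0.02952023661299502
wrist blue [157. 246.] 1125 [ 0.4954 -0.3494  0.0696] [ 0.4783 -0.3566  0.0581] [ 0.5436 -0.3075  0.1841]
wrist orange [285. 265.] 1724 [ 0.581  -0.3412  0.113 ] [ 0.5675 -0.3537  0.1062] [ 0.5948 -0.3356  0.1154]
scene orange [329. 155.] 28 [ 0.5844 -0.3438  0.1164] [ 0.531  -0.3484  0.1146] [ 0.5944 -0.2101  0.2281]
```

View pics/scene_23.png

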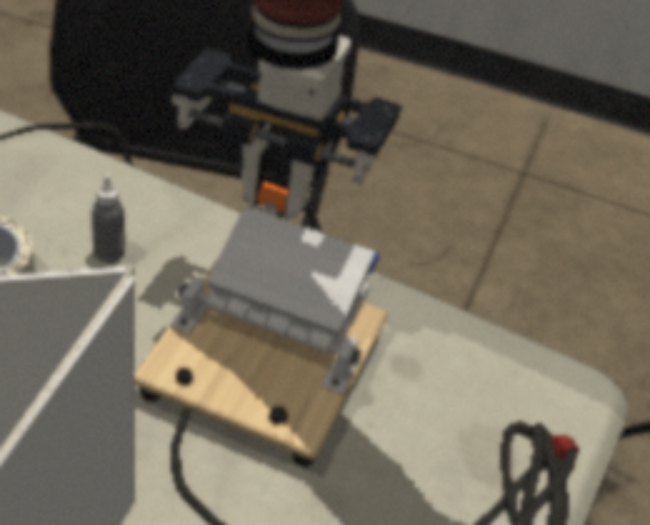

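The orange leaf is lifting alone and the blue one stays down. I'll continue.

Request:
play_rows(
  targets=[
    [[0,-0.007,-0.015],0,-1],
    [[0,-0.016,-0.03],0,-1],
    [[0,-0.026,-0.043],0,-1],
    [[0,-0.037,-0.055],0,-1],
    [[0,-0.05,-0.066],0,-1],
  ],
)

```text
time_s: 21.47
ee_pos: [0.5825, -0.3042, 0.166]
orientation: [1.0, 0.004, -0.003, -0.001]
wrist_force: [-4.9, 2.6, -13.7]
gripper_width: 0.0292
```

Request:
play_rows(
  targets=[
    [[0,-0.014,-0.01],0,-1],
    [[0,-0.028,-0.018],0,-1],
    [[0,-0.044,-0.024],0,-1],
    [[0,-0.06,-0.029],0,-1],
    [[0,-0.076,-0.032],0,-1],
  ],
)

```text
time_s: 21.88
ee_pos: [0.5823, -0.2506, 0.1904]
orientation: [1.0, 0.003, -0.002, 0.002]
wrist_force: [-5.3, -4.0, -13.1]
gripper_width: 0.0297
```

```bash
python3 look.py 24 wrist scene top
```

```text
21.8833 [ 0.5822595  -0.25058583  0.19040473] [ 0.99999203  0.0029087  -0.00187694  0.00199007] [ -5.30097571  -3.98204259 -13.12490968] 0.029694956741914854
wrist orange [285. 271.] 1678 [ 0.5806 -0.255   0.1865] [ 0.5673 -0.2626  0.1785] [ 0.5944 -0.2497  0.1889]
scene blue [364. 182.] 57 [ 0.4883 -0.3483  0.0697] [ 0.4783 -0.3544  0.0632] [ 0.5029 -0.3433  0.0722]
scene orange [315. 155.] 38 [ 0.5827 -0.2482  0.1842] [ 0.5728 -0.2517  0.1813] [ 0.5935 -0.245   0.1881]
top blue [367. 256.] 76 [ 0.4905 -0.3537  0.0706] [ 0.4782 -0.3593  0.0668] [ 0.5029 -0.3482  0.0746]
```

View pics/scene_24.png

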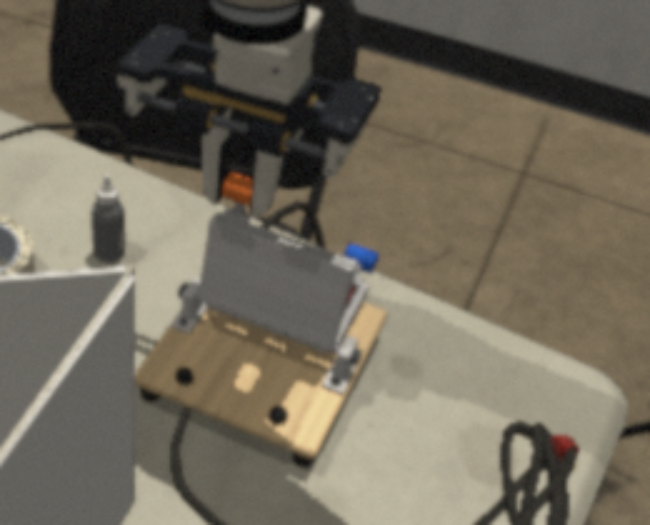

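View pics/wrist_24.png

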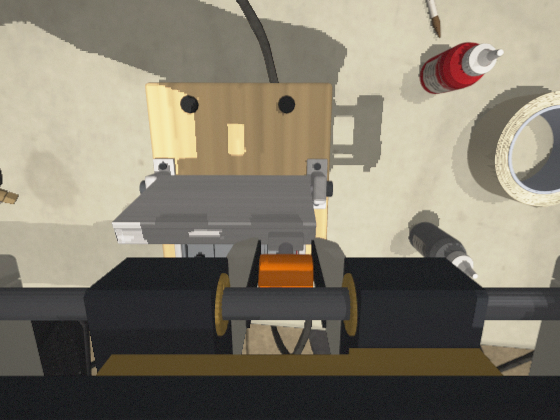

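The orange leaf is nearly upright, and the cover stays in the blue leaf with its grey back and red rim visible. I'll re-centre the pinch and then fold it down.

Request:
play_rows(
  targets=[
    [[0,0,0],0,-0.05],
    [[0,0,0],0,-0.05],
    [[0,0,0],0,-0.05],
    [[0,0.005,0],0,-0.05],
    [[0,0.01,0],0,-0.05],
  ],
)

```text
time_s: 22.45
ee_pos: [0.5872, -0.2564, 0.1931]
orientation: [1.0, 0.004, 0.004, 0.001]
wrist_force: [0.3, 0.0, 0.9]
gripper_width: 0.0438
```

```bash
python3 look.py 25 wrist
cat >> /tmp/a.py <<'E'
print();tab(80,[85,90,95,100,105, 110,115,120,125,130, 135,140,145,150,155, 160,165,169,173,177],1)
E
python3 /tmp/a.py | sed 's/np.float64//g' | tail -4
```

```text
22.45 [ 0.58724915 -0.25637306  0.19314676] [9.99984219e-01 4.01906155e-03 3.85276291e-03 7.51957752e-04] [0.2738332  0.04630814 0.90172318] 0.043813003810002756
wrist orange [276. 258.] 1617 [ 0.5808 -0.2534  0.1867] [ 0.5671 -0.2656  0.1804] [ 0.5945 -0.248   0.1891]
[85, 90, 95, 100, 105] [[0, (-0.014), (-0.002)], [0, (-0.028), (-0.002)], [0, (-0.042), (-0.002)], [0, (-0.056), (-0.0)], [0, (-0.069), (0.003)]]
[110, 115, 120, 125, 130] [[0, (-0.013), (0.004)], [0, (-0.026), (0.01)], [0, (-0.039), (0.016)], [0, (-0.05), (0.023)], [0, (-0.061), (0.032)]]
[135, 140, 145, 150, 155] [[0, (-0.01), (0.009)], [0, (-0.02), (0.02)], [0, (-0.028), (0.031)], [0, (-0.036), (0.043)], [0, (-0.042), (0.055)]]
[160, 165, 169, 173, 177] [[0, (-0.005), (0.013)], [0, (-0.01), (0.026)], [0, (-0.012), (0.037)], [0, (-0.014), (0.048)], [0, (-0.015), (0.059)]]
```

Request:
play_rows(
  targets=[
    [[-0.006,0,0.003],0,-0.05],
    [[-0.006,0,0.003],0,-0.4],
    [[-0.006,0,0.003],0,-1],
    [[-0.006,0,0.003],0,-1],
    [[-0.006,0,0.003],0,-1],
  ],
)

```text
time_s: 22.92
ee_pos: [0.582, -0.2564, 0.1883]
orientation: [1.0, 0.004, 0.003, 0.0]
wrist_force: [4.0, -0.9, -2.3]
gripper_width: 0.0295
```

Request:
play_rows(
  targets=[
    [[0,0,0],0,-1],
    [[0,0,0],0,-1],
    [[0,0,0],0,-1],
    [[0,0,0],0,-1],
    [[0,0,0],0,-1],
  ],
)

```text
time_s: 23.33
ee_pos: [0.582, -0.2564, 0.1883]
orientation: [1.0, 0.004, 0.002, 0.0]
wrist_force: [4.5, 0.2, -2.9]
gripper_width: 0.0296
```

Request:
play_rows(
  targets=[
    [[0,-0.014,-0.002],0,-1],
    [[0,-0.028,-0.002],0,-1],
    [[0,-0.042,-0.002],0,-1],
    [[0,-0.056,0],0,-1],
    [[0,-0.069,0.003],0,-1],
  ],
)

```text
time_s: 23.75
ee_pos: [0.5819, -0.2093, 0.1882]
orientation: [1.0, 0.002, 0.004, 0.004]
wrist_force: [2.5, -5.3, 6.0]
gripper_width: 0.0291
```

Request:
play_rows(
  targets=[
    [[0,-0.013,0.004],0,-1],
    [[0,-0.026,0.01],0,-1],
    [[0,-0.039,0.016],0,-1],
    [[0,-0.05,0.023],0,-1],
    [[0,-0.061,0.032],0,-1],
  ],
)

```text
time_s: 24.17
ee_pos: [0.5818, -0.1583, 0.1657]
orientation: [1.0, 0.004, 0.004, 0.001]
wrist_force: [-1.9, 1.9, 11.9]
gripper_width: 0.0294
```

```bash
python3 look.py 26 wrist scene top
```

```text
24.1667 [ 0.58176719 -0.15825618  0.16569322] [9.99986261e-01 3.75828858e-03 3.59416757e-03 6.59906363e-04] [-1.87575217  1.86554453 11.88751563] 0.02941412422678814
wrist orange [286. 274.] 1358 [ 0.5801 -0.1612  0.1683] [ 0.5669 -0.1663  0.1613] [ 0.5939 -0.1579  0.1714]
scene blue [364. 182.] 69 [ 0.4902 -0.3475  0.0687] [ 0.4781 -0.3547  0.0609] [ 0.5032 -0.3432  0.0728]
scene orange [295. 186.] 44 [ 0.5833 -0.1602  0.1679] [ 0.574  -0.1653  0.1652] [ 0.5937 -0.1555  0.1701]
top blue [365. 256.] 116 [ 0.4906 -0.3504  0.0701] [ 0.4781 -0.3591  0.0621] [ 0.5028 -0.3433  0.0736]
```

View pics/scene_26.png

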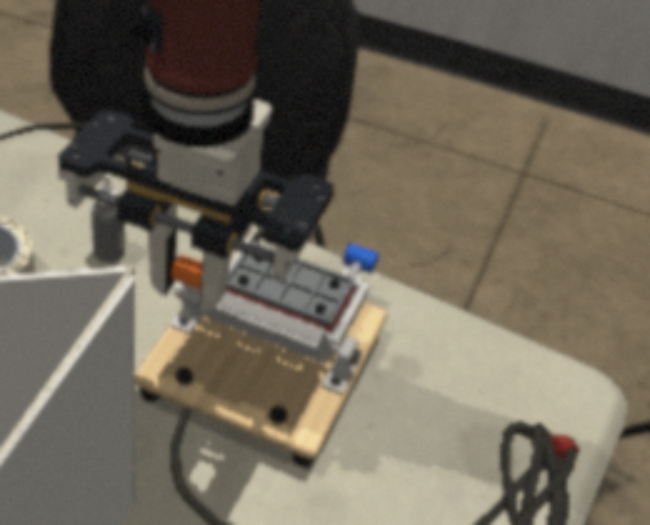

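View pics/wrist_26.png

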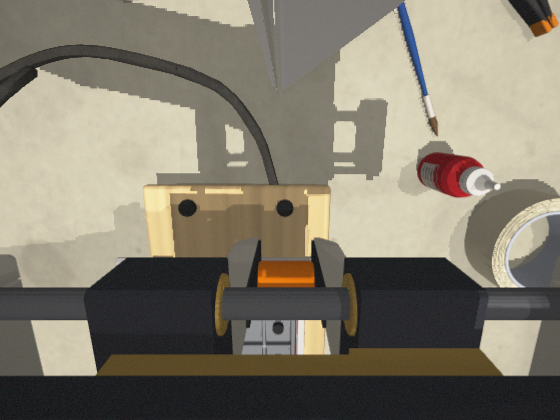

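The cover lies in the blue leaf, ribbed back up. The orange leaf is about 56° from down and the grip has crept again, so I'll re-pinch once more.

Request:
play_rows(
  targets=[
    [[0,0,0],0,-0.05],
    [[0,0,0],0,-0.05],
    [[0,0,0],0,-0.05],
    [[0,0.005,-0.006],0,-0.05],
    [[0,0.01,-0.012],0,-0.05],
  ],
)

```text
time_s: 24.73
ee_pos: [0.5786, -0.167, 0.1706]
orientation: [1.0, 0.003, -0.001, -0.0]
wrist_force: [-0.4, -0.7, 0.0]
gripper_width: 0.044
```

```bash
python3 look.py 27 wrist
```

```text
24.7333 [ 0.57856043 -0.1669643   0.17059697] [ 9.99993855e-01  3.37653075e-03 -9.40128260e-04 -7.61790652e-05] [-0.36710153 -0.69602881  0.03262581] 0.04399040406811808
wrist orange [292. 258.] 1829 [ 0.58   -0.1625  0.1684] [ 0.567  -0.1745  0.1617] [ 0.594  -0.1564  0.1708]
```

Request:
play_rows(
  targets=[
    [[0.004,0,0],0,-0.05],
    [[0.004,0,0],0,-0.5],
    [[0.004,0,0],0,-1],
    [[0.004,0,0],0,-1],
    [[0.004,0,0],0,-1],
  ],
)

```text
time_s: 25.2
ee_pos: [0.5819, -0.1662, 0.1707]
orientation: [1.0, 0.003, -0.0, -0.0]
wrist_force: [-1.0, 1.2, 0.1]
gripper_width: 0.0296
```

Request:
play_rows(
  targets=[
    [[0,0,0],0,-1],
    [[0,0,0],0,-1],
    [[0,0,0],0,-1],
    [[0,0,0],0,-1],
    [[0,0,0],0,-1],
  ],
)

```text
time_s: 25.62
ee_pos: [0.5818, -0.1662, 0.1707]
orientation: [1.0, 0.003, -0.0, -0.0]
wrist_force: [-1.5, 0.3, -1.7]
gripper_width: 0.0295
```

Request:
play_rows(
  targets=[
    [[0,-0.011,0.008],0,-1],
    [[0,-0.022,0.017],0,-1],
    [[0,-0.031,0.028],0,-1],
    [[0,-0.04,0.039],0,-1],
    [[0,-0.048,0.05],0,-1],
  ],
)

```text
time_s: 26.03
ee_pos: [0.5817, -0.1302, 0.1348]
orientation: [1.0, 0.004, 0.0, 0.001]
wrist_force: [-3.6, 1.4, 7.0]
gripper_width: 0.0295
```

Request:
play_rows(
  targets=[
    [[0,-0.007,0.012],0,-1],
    [[0,-0.012,0.025],0,-1],
    [[0,-0.017,0.038],0,-1],
    [[0,-0.019,0.052],0,-1],
    [[0,-0.02,0.066],0,-1],
  ],
)

```text
time_s: 26.45
ee_pos: [0.5817, -0.1114, 0.0847]
orientation: [1.0, 0.005, -0.0, -0.002]
wrist_force: [-3.1, 5.7, 6.5]
gripper_width: 0.0298
```

```bash
python3 look.py 28 wrist scene
```

```text
26.45 [ 0.58169198 -0.11144343  0.08473582] [ 9.99986716e-01  4.76684544e-03 -1.63642418e-04 -1.95385591e-03] [-3.075565    5.73520496  6.53416489] 0.029773032989896364
wrist orange [285. 267.] 1915 [ 0.5801 -0.1104  0.0859] [ 0.5667 -0.1215  0.0776] [ 0.5939 -0.1049  0.0881]
scene blue [364. 182.] 68 [ 0.4899 -0.3484  0.0687] [ 0.4781 -0.3549  0.0618] [ 0.5028 -0.3431  0.0715]
scene orange [283. 231.] 44 [ 0.5831 -0.111   0.0841] [ 0.5734 -0.1168  0.0804] [ 0.5908 -0.1049  0.0867]
```

View pics/scene_28.png

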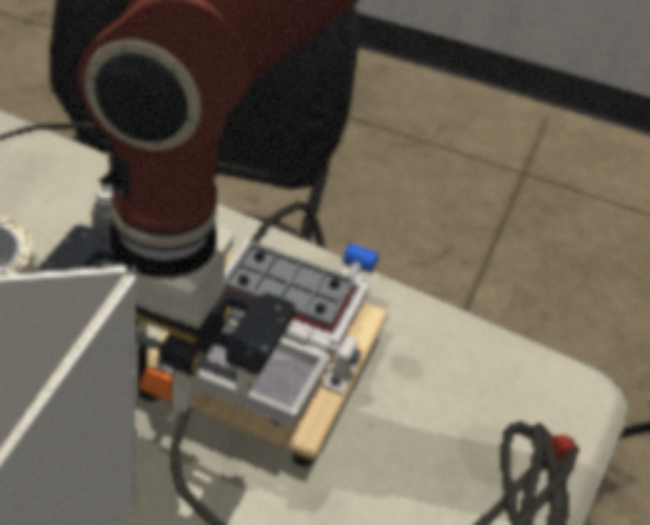

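The grip is about 16 mm short of down, so I'll press to the stop.

Request:
play_rows(
  targets=[
    [[0,0,0.007],0,-1],
    [[0,0,0.014],0,-1],
    [[0,0,0.02],0,-1],
    [[0,0,0.024],0,-1],
    [[0,0,0.027],0,-1],
  ],
)

```text
time_s: 26.97
ee_pos: [0.5818, -0.1107, 0.067]
orientation: [1.0, 0.005, -0.0, -0.002]
wrist_force: [-10.5, 6.6, 32.7]
gripper_width: 0.0296
```

```bash
python3 look.py 29 wrist scene
```

```text
26.9667 [ 0.58179588 -0.11066534  0.06702932] [ 9.99985798e-01  4.87508588e-03 -4.76757615e-04 -2.09993159e-03] [-10.51177342   6.61509276  32.68609195] 0.029619435231036592
wrist orange [285. 267.] 1949 [ 0.5802 -0.1092  0.0691] [ 0.5667 -0.1202  0.0607] [ 0.5939 -0.1038  0.0714]
scene blue [364. 182.] 67 [ 0.4898 -0.3486  0.0682] [ 0.4783 -0.3553  0.0617] [ 0.5031 -0.3424  0.0719]
scene orange [283. 236.] 37 [ 0.5823 -0.1108  0.0693] [ 0.5728 -0.1156  0.065 ] [ 0.5924 -0.1037  0.0716]
```

At the stop: 33 N, grip top 71.4 mm. I'll relax, open and retreat straight up.

Request:
play_rows(
  targets=[
    [[0,0,-0.005],0,-1],
    [[0,0,-0.005],0,0.1],
    [[0,0,-0.005],0,0.1],
    [[0,0,-0.005],0,0.1],
    [[0,0,-0.005],0,0.1],
  ],
)

```text
time_s: 27.48
ee_pos: [0.5821, -0.1164, 0.0672]
orientation: [1.0, 0.003, 0.0, 0.0]
wrist_force: [-0.2, -0.4, -0.6]
gripper_width: 0.0494
```

Request:
play_rows(
  targets=[
    [[0,0,-0.03],0,0.1],
    [[0,0,-0.07],0,0.1],
    [[0,0,-0.12],0,0.1],
    [[0,0,-0.17],0,0.1],
    [[0,0,-0.22],0,0.1],
  ],
)

```text
time_s: 27.9
ee_pos: [0.5816, -0.1161, 0.2337]
orientation: [1.0, 0.003, -0.0, 0.0]
wrist_force: [1.3, -0.1, -0.6]
gripper_width: 0.0516
```

Request:
play_rows(
  targets=[
    [[-0.04,0,-0.03],0,0.1],
    [[-0.08,0,-0.06],0,0.1],
    [[-0.12,0,-0.08],0,0.1],
    [[-0.16,0,-0.08],0,0.1],
    [[-0.18,0,-0.08],0,0.1],
  ],
)

```text
time_s: 28.32
ee_pos: [0.4441, -0.1172, 0.2934]
orientation: [1.0, 0.002, 0.0, 0.001]
wrist_force: [-0.2, -0.5, -0.2]
gripper_width: 0.0514
```

Request:
play_rows(
  targets=[
    [[0,0,0],0,0.1],
    [[0,0,0],0,0.1],
    [[0,0,0],0,0.1],
    [[0,0,0],0,0.1],
    [[0,0,0],0,0.1],
  ],
)

```text
time_s: 28.73
ee_pos: [0.4478, -0.1163, 0.292]
orientation: [1.0, 0.004, -0.0, -0.0]
wrist_force: [0.5, 0.1, 0.8]
gripper_width: 0.0509
```

```bash
python3 look.py 30 wrist scene top
python3 - <<'E'
from h import *
s=eyes.snapshot("top");P=cloud(s)
for uv in [(260,141),(341,138),(176,268),(333,234),(325,215),(342,255),(283,234)]: print(uv,depth(s,[uv])[0].round(3))
cv2.imwrite("pics/topf.png",s["pixels"][:,:,::-1])
E
```

```text
28.7333 [ 0.44782894 -0.11630211  0.29202234] [ 9.99993274e-01  3.64950098e-03 -1.50969923e-05 -3.63872720e-04] [0.45426421 0.13230407 0.80824411] 0.05092490842329287
wrist blue [315. 348.] 218 [ 0.4899 -0.3474  0.0684] [ 0.477  -0.3534  0.0604] [ 0.5039 -0.3436  0.0725]
wrist orange [391. 184.] 135 [ 0.5753 -0.1071  0.0685] [ 0.565  -0.1237  0.0656] [ 0.5929 -0.1048  0.0732]
wrist red [323. 285.] 37 [ 0.4971 -0.2516  0.0626] [ 0.4834 -0.2528  0.0603] [ 0.5137 -0.2504  0.0641]
scene blue [364. 182.] 69 [ 0.4907 -0.3478  0.0686] [ 0.4784 -0.3562  0.0616] [ 0.5035 -0.3428  0.071 ]
scene orange [284. 237.] 110 [ 0.5787 -0.1073  0.0699] [ 0.5661 -0.116   0.062 ] [ 0.5924 -0.1023  0.0728]
top blue [365. 256.] 116 [ 0.4905 -0.3504  0.07  ] [ 0.4781 -0.359   0.0632] [ 0.5028 -0.3431  0.0741]
top orange [248. 210.] 45 [ 0.5811 -0.1069  0.0705] [ 0.5663 -0.1122  0.0659] [ 0.5914 -0.1043  0.0731]
top orange [254. 211.] 37 [ 0.5788 -0.1194  0.0711] [ 0.5665 -0.1217  0.0664] [ 0.5916 -0.117   0.073 ]
(260, 141) [ 0.725 -0.129  0.079]
(341, 138) [ 0.733 -0.297  0.085]
(176, 268) [0.457 0.042 0.055]
(333, 234) [ 0.534 -0.284  0.073]
(325, 215) [ 0.573 -0.267  0.07 ]
(342, 255) [ 0.491 -0.304  0.065]
(283, 234) [ 0.533 -0.181  0.047]
```

View pics/topf.png

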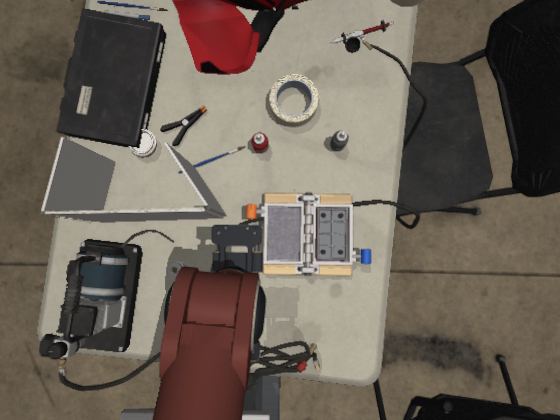

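View pics/scene_30.png

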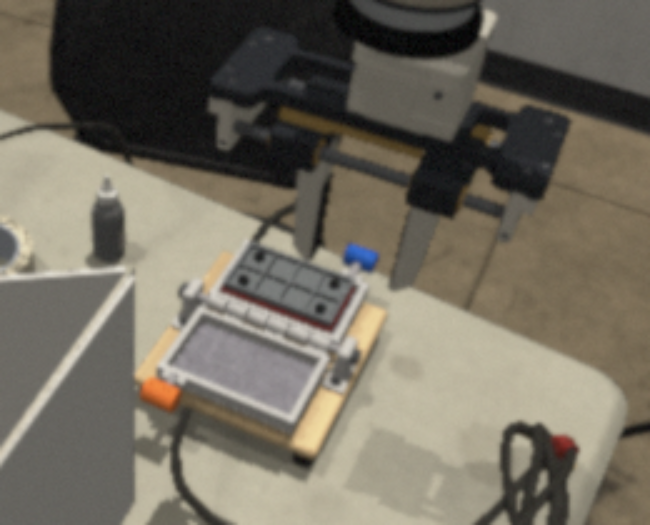

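The top and scene views show the cover back-up in the blue leaf at (333,234). The empty orange leaf lies open with its grip at (250,211). The jar and both bottles are unmoved, and the arm is clear of everything. I'm handing in.

```bash
python3 -c "
from workcell import arm
print(arm.sign_off())"
```

```text
the job is handed in; nothing more can be done
None
```

The cover is turned over: it lies grey ribbed back up in the blue-grip leaf. The orange-grip leaf is folded back open on its own side, and I handed the job in at about 29 s of the 67 s allowed.

I folded the blue leaf onto the cover, then swung the closed pair over by the orange grip. I pressed both leaves down to their stops and folded the orange leaf back. The grips crept in the fingers during the swings, so I re-pinched the orange grip four times on the way: twice carrying the pair and twice folding it back.

**Last checks:**
- **Cover:** its back measured about 73 mm high at the middle, as expected for lying in the blue pocket.
- **Blue leaf:** its grip is level with the down position (top 71–72 mm), after I felt its stop at 22 N.
- **Orange leaf:** I felt its stop at 33 N. After release its grip read about 1 mm high, or about 0.01 rad, probably because I backed off slightly before opening the fingers. I left it as it was. Its pocket floor measured 47 mm, against 47.5 mm expected.
- **Bystanders:** the jar and both bottles measured within 2 mm of where they started.
- **Robot:** the arm stood clear with wrist force near zero. The highest wrist force I saw was about 35 N, while pressing against a stop.

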